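# Shut the hasp and thread its hooked pin through the staple

## Task

Lock the flat tool case: fold its hasp down flat over the staple, then thread the curved hook of the loose hook pin through the staple loop, swinging it along its own curve, and push it home with a steady push of some 8 newtons until its collar bears on the staple. Work by feel, never forcing the pin against the staple with more than 20 newtons, let go with the pin standing there upright, and do not knock the other things about.

Things in the scene. Friction and masses are not known exactly. Their poses are not given: they have to be found in the camera images.
- tool_case: Flat wooden tool case, fixed, 220 (x) x 260 (y) x 60 mm high, level wooden top. Origin: centre of its underside on the bench; y along its long side, -x to the long side nearest the robot, z up. On its top stands the staple: an upright arch of 8 mm thick steel plate in the case's x-z plane; opening 11 mm wide (x), 22 mm high above the top; overall 43 mm wide, 30 mm high; one passes it along y.
- staple_bed: Flat steel plate, 68 (x) x 15 mm, 1.5 mm thick, fixed on the case's top under the staple and carrying it; origin: middle of its underside, 38 mm towards -x from the case's centre; axes as the case's. The staple is clamped in it off centre by an unknown amount, see staple_seat.
- staple_seat (a point): Nominal centre of the staple's opening: 38 mm towards -x from the case's centre, 15 mm above its top; axes as the case's. CAUTION: the staple is clamped in a slotted bed and really stands anywhere up to 10 mm either way along the case's x from this point; that offset is not measured and must be felt (or seen). It does not give when pushed.
- hasp (a joint): Angle of the hasp, rad: 0 = folded down flat over the staple, grows as it opens upwards; at pi/2 it stands upright, beyond that it leans back away from the robot. Stiff hinge: stays where it is left (about 0.06 N m).
- hasp_hinge (a point): Middle of the hasp's hinge axis (along case y), 60 mm towards case +x from staple_seat, 3.5 mm above the case's top; axes as the case's. The hasp is a steel strap 34 mm wide (y), 3 mm thick, 130 mm long from the axis, with a 16 x 66 mm slot that passes over the staple. Closed, it points to case -x, its upper face 5 mm above the case's top. The fixed hinge leaf behind is 36 mm wide.
- hasp_nose (a point): Point in the solid nose of the hasp strap, 115 mm from the hinge axis, mid-thickness; the nose past the slot reaches from 93 to 130 mm.
- hook_pin: Loose hook pin, about 0.16 kg, standing on the bench: an upright square wooden grip, 20 x 20 mm, 20 to 72 mm above the underside, on a steel block 24 mm square with a foot 28 mm square. Origin: centre of the underside; z up. A round steel bar 8 mm thick, centreline 15 mm above the underside, leaves it along +x, through a collar (17 mm wide, x = 22 to 28 mm), to a curved hook.
- pin_shoulder (a point): Centre of the hook-side face of the pin's collar, pin frame (28, 0, 15) mm; axes as the pin's. From here the bar bends left (+y) in an arc of radius 45 mm through 85 degrees about pin x = 28, y = 45 mm. The collar does not pass the staple: pushed home, its face is 4 mm from the staple's mid plane.
- pin_tip (a point): Centre of the flat sawn-off end of the hook, pin frame (72.8, 41.1, 15) mm; here the bar points 85 degrees to the left of pin x. With the foot standing on the case's top, the collar clears the closed hasp by 1.5 mm and the bar passes 3 mm below the staple's crown.
- brass_hinge: Small brass hinge, 55 x 62 x 8 mm, lying loose on the case's top towards the far right corner; leave it there.
- screwdriver_b: Screwdriver lying on the bench, 162 mm long; leave it.
- sanding_block: Sanding block on the bench, 61 x 105 x 32 mm; leave it.
- wax_tin: Round wax tin, 69 mm wide, 29 mm high, on the bench behind the case; leave it.
- chuck_key: Steel T-shaped chuck key, 50 x 75 x 15 mm, on the bench behind the case; leave it.

How it is judged:
On the way, in this order (a step that is already met when the one before it is completed fails the run):
1. the hasp is folded down flat over the staple (value of joint hasp below 0.08 rad), for 0.1 s.
2. the hook is through the staple and its collar is pressed on the staple with more than 4 N (y of pin_shoulder in the frame of staple_seat between -0.007 and 0.007 m and x of pin_shoulder in the frame of staple_seat between -0.0135 and 0.0135 m and z of pin_shoulder in the frame of staple_seat below 0.009 m and angle between the x axis of hook_pin and the y axis of tool_case, either way round below 0.4 rad and contact force between hook_pin and staple_bed above 4 N), for 0.15 s.
At the end, for the whole second after the job is handed in: Hasp flat (within 0.08 rad); hook through the staple, collar face within 8 mm (case y) and 13.5 mm (case x) of staple_seat and not on top of the staple; pin x within 0.4 rad of the case y axis; pin upright within 0.2 rad and at rest (value of joint hasp below 0.08 rad and y of pin_shoulder in the frame of staple_seat between -0.008 and 0.008 m and x of pin_shoulder in the frame of staple_seat between -0.0135 and 0.0135 m and z of pin_shoulder in the frame of staple_seat below 0.009 m and angle between the x axis of hook_pin and the y axis of tool_case, either way round below 0.4 rad and angle between hook_pin's own z axis and vertical below 0.2 rad and linear speed of hook_pin below 0.02 m/s); the robot touches nothing.
It fails at once if the pin is forced against the staple with more than 20 N (contact force between hook_pin and staple_bed above 20 N).
It fails at once if a bystander is pushed more than 30 mm (distance of any of brass_hinge, screwdriver_b, sanding_block, chuck_key, wax_tin from where it was at the start of the episode above 0.03 m).
It also fails if it takes over 72 s, if anything falls off the work surface, if the arm or the gripper's body presses on something with over 40 N, if the wrist force passes 120 N, or if a joint passes its speed limit or range.

## Robot

A 7-joint arm with a two-finger parallel gripper is mounted at the origin on a cart in front of the work surface, level with it; the furniture and walls round the work are solid. World frame = base frame: x ahead of the robot, y to its left, z up, the work surface at z = 0. Lengths are in m, angles in rad, forces in N, time in s.
With the tool pointing down it reaches from about 0.4 to 0.85 m from the base axis. Payload 4.5 kg.
Tool frame: the origin (TCP) lies midway between the tips of the shut fingers; the grasp point (between the pads) lies 19 mm behind it; z points along the fingers, y is the direction in which the jaws open and shut (so a half turn about z gives the same grasp; the last joint's range is limited). The gripper opens to 88 mm and grips with 3 to 60 N. Pads are 18 mm wide; open, the fingers measure 123 mm over their backs; the gripper's body (75 mm by 187 mm) begins 45 mm behind the grasp point.
Start: joints at [-1.302, 0.689, -0.195, 1.565, 0.157, 0.902, -0.215], TCP at [0.145, 0.608, 0.239] pointing down, gripper open.
Joint ranges: [-3.01, 3.01], [-0.46, 2.08], [-1.47, 1.51], [0.13, 2.56], [-1, 4.14], [0.04, 2.09], [-2.66, 2.66]. Speed limits (rad/s): [2.57, 2.57, 3.14, 3.14, 3.14, 3.14, 3.14].

## Interface

Orientations are given as a unit quaternion [x, y, z, w].
In Python, from plant import r gives the robot as it stands. The module is installed in compiled form; this text tells all that it offers.
- The arm moves only by the tool carry_out, never from a script. Its argument "commands" is a list of rows, each a list of 6 numbers: the shift along the tool's x, y, z in m, then the turn, a rotation vector about the tool's x, y, z in degrees. In form: [[dx, dy, dz, wx, wy, wz], ...]. A call has 1 to 12 rows; each row is the pose to reach, as a shift and turn from the pose commanded when the call began, along the tool's axes at that moment; what a row does not reach only later rows make up. A row lasts 1/10 s, in which the tool goes at most 50 mm and 8.59 degrees, less where a joint would pass 70% of its speed; a pose out of reach is approached as far as the arm can. A call with a gripper value outside its range is refused whole. "fingers" is the closure in counts, from 0 (fully open) to 255 (shut), set as the call begins (left out, the last holds). The fingers move at their own pace and stop on an object; "grip_force" is the grip in N (left out, the last holds). Time passes only in rows, so rows that repeat a pose let the fingers close. It gives the time, the measured TCP pose, the force and the opening at its end, in the units of the state.
- r.get_state(): the state, without advancing time (a new reading comes with each control period).
- r.snapshot(name): name is "side" or "top" or "wrist"; returns a dict with "img" (384x512x3 uint8, blue, green, red), "intrinsics" (3x3 intrinsics, pixels), "k1" (the pictures are not rectified: a ray, as slopes to the right and down, at radius r is drawn at 1 + k1 r^2 times it, then the intrinsics apply), "extrinsics" (4x4, takes a point from camera to world coordinates); the wrist camera has in their place "tool_from_camera" (4x4, takes a point from camera to tool coordinates, whose origin is the TCP and whose axes are the flange's). Camera axes: x right, y down, z forward; pixel columns grow to the right and rows downward; lengths in m; the calibration is good to about 2 mm. A picture is of the moment at which its call begins: read the wrist's pose just before it. There is no depth.
- r.finish_job(): hands the job in, once; it reports no verdict.
Trained networks look in a picture, given as the dict that the camera call returned (one of the last four; its "shot" number tells which), for a name from the list of things; names that differ only in an ending like _2 or _b are one class to them, and where a whole thing is asked for, a point or a joint stands for the part that bears it (a point fixed in the world has none). Each returns a list of dicts, best first, with "p" (0 to 1); they miss things now and then, are a little off and sometimes report something else, mostly with a low value. They report only what shows in the picture. A call takes as long as a camera call.
- r.spot_in(picture, label): "xyz" ([x, y, z] in m, in world coordinates, good to about 4 mm: the middle of the surface that is visible of it).
- r.spot_point(picture, label): "xyz" ([x, y, z] in m, in world coordinates, good to about 4 mm: a listed point, or the origin of a listed thing).
The state is a dict: "clock": time; "q": joint angles; "qd": joint speeds; "joint_torque": joint torques, N m; "tool_pos": TCP position; "eef_rot": TCP orientation; "contact_force": force on the tool from outside, world axes, zero at the start; "moment": the same for the moment, N m; "opening": opening from 0.0 (shut) to 1.0 (fully open).
Only numpy, scipy, OpenCV 4.12 (cv2) and the standard library are available. Lean on these libraries where they do the work, as an engineer would, in place of code of your own. Each camera call takes 0.05 s, during which the arm holds its last target.

## Working session

There is one attempt and no reset: what is moved stays moved. The work goes in short steps, Python scripts to look and compute and a tool call to move; the robot and the scene stay as the last step left them, time stands still between calls to the robot, and variables do not carry over. Pictures are saved under pics/ and viewed, and the job is handed in when it is done.

Besides the shell and the picture viewer there is one more tool, called as name(argument=value, ...) on one line, values as JSON. carry_out: Moves the arm, as the interface text tells. Its arguments: {"type":"object","properties":{"commands":{"type":"array","items":{"type":"array","items":{"type":"number"}}},"fingers":{"type":"number"},"grip_force":{"type":"number"}},"required":["commands"]}

```bash
mkdir -p pics
cat > h.py <<'E'
import numpy as np, cv2
from scipy.spatial.transform import Rotation as R
from plant import r
def snap(name,fn=None):
    s=r.get_state(); d=r.snapshot(name)
    if name=="wrist":
        T=np.eye(4);T[:3,:3]=R.from_quat(s["eef_rot"]).as_matrix();T[:3,3]=s["tool_pos"]
        d["E"]=T@np.array(d["tool_from_camera"])
    else: d["E"]=np.array(d["extrinsics"])
    if fn: cv2.imwrite("pics/"+fn,d["img"])
    return d
def proj(d,p):
    E=d["E"];c=E[:3,:3].T@(np.array(p)-E[:3,3]);x=c[:2]/c[2];x=x*(1+d["k1"]*(x@x))
    K=np.array(d["intrinsics"]);return np.array([K[0,0]*x[0]+K[0,2],K[1,1]*x[1]+K[1,2]])
def back(d,uv,z):
    K=np.array(d["intrinsics"]);xd=np.array([(uv[0]-K[0,2])/K[0,0],(uv[1]-K[1,2])/K[1,1]]);x=xd.copy()
    for _ in range(30): x=xd/(1+d["k1"]*(x@x))
    E=d["E"];v=E[:3,:3]@np.array([x[0],x[1],1]);o=E[:3,3];return o+v*(z-o[2])/v[2]
def st():
    s=r.get_state();print("t",round(s["clock"],2),"pos",np.round(s["tool_pos"],4),"eul zyx",np.round(R.from_quat(s["eef_rot"]).as_euler('ZYX',degrees=True),2),"F",np.round(s["contact_force"],2),"M",np.round(s["moment"],2),"open",round(s["opening"],3))
    return s
E
python3 - <<'E'
from h import *
s=st();print(R.from_quat(s["eef_rot"]).as_matrix().round(3))
for n in("top","side"):
    d=snap(n,n+"0.png")
    for l in("tool_case","staple_bed","hasp","hook_pin","brass_hinge","screwdriver_b","sanding_block","wax_tin","chuck_key"):
        a=r.spot_point(d,l)[:2] if l!="hasp" else r.spot_in(d,l)[:2]
        print(n,l,[(np.round(x["xyz"],4),round(x["p"],2)) for x in a])
    for l in("staple_seat","hasp_hinge","hasp_nose","pin_shoulder","pin_tip"):
        print(n,l,[(np.round(x["xyz"],4),round(x["p"],2)) for x in r.spot_point(d,l)[:2]])
    print(d["E"].round(3),d["intrinsics"],d["k1"])
E
```

```text
t 0.0 pos [0.1453 0.6072 0.2379] eul zyx [ 1.6655e+02  1.0000e-02 -1.7990e+02] F [0.03 0.61 0.15] M [-0.03 -0.02  0.02] open 0.998
[[-0.973  0.233 -0.   ]
 [ 0.233  0.973 -0.002]
 [-0.    -0.002 -1.   ]]
top tool_case [(array([ 0.5334, -0.0887,  0.0011]), 0.65)]
top staple_bed [(array([ 0.5009, -0.0965,  0.0577]), 0.76), (array([ 0.6191, -0.0712,  0.1571]), 0.75)]
top hasp [(array([ 0.5946, -0.0777,  0.1281]), 0.96)]
top hook_pin [(array([0.4693, 0.2629, 0.0027]), 0.88)]
top brass_hinge [(array([ 0.6172, -0.1525,  0.0575]), 0.92)]
top screwdriver_b [(array([ 0.6013,  0.2099, -0.0017]), 0.59)]
top sanding_block [(array([ 0.3305,  0.2177, -0.0031]), 0.71)]
top wax_tin [(array([ 0.7806,  0.0799, -0.0038]), 0.79), (array([ 0.3285,  0.2165, -0.0045]), 0.31)]
top chuck_key [(array([ 0.7782, -0.1611,  0.0023]), 0.67)]
top staple_seat [(array([ 0.4969, -0.093 ,  0.0735]), 0.58)]
top hasp_hinge [(array([ 0.5563, -0.0822,  0.0635]), 0.86)]
top hasp_nose []
top pin_shoulder [(array([0.4474, 0.2444, 0.0118]), 0.51), (array([ 0.6129, -0.1539,  0.0561]), 0.41)]
top pin_tip [(array([0.4252, 0.1938,
[... 625 characters left out ...]
18]), 0.94)]
side wax_tin [(array([0.7783, 0.0807, 0.0038]), 0.82)]
side chuck_key [(array([ 0.7823, -0.1529,  0.0009]), 0.68)]
side staple_seat []
side hasp_hinge [(array([ 0.5562, -0.0844,  0.0581]), 0.58)]
side hasp_nose [(array([ 0.6242, -0.0723,  0.1557]), 0.73), (array([ 0.5564, -0.0829,  0.0599]), 0.47)]
side pin_shoulder [(array([0.4504, 0.2461, 0.0152]), 0.77)]
side pin_tip [(array([0.4219, 0.1892, 0.0153]), 0.72)]
[[ 1.    -0.013 -0.013  0.559]
 [ 0.002 -0.6    0.8   -0.678]
 [-0.018 -0.8   -0.6    0.64 ]
 [ 0.     0.     0.     1.   ]] [[377.8768218    0.         260.57280435]
 [  0.         377.8768218  186.63129007]
 [  0.           0.           1.        ]] -0.09780278455170324
```

View pics/top0.png

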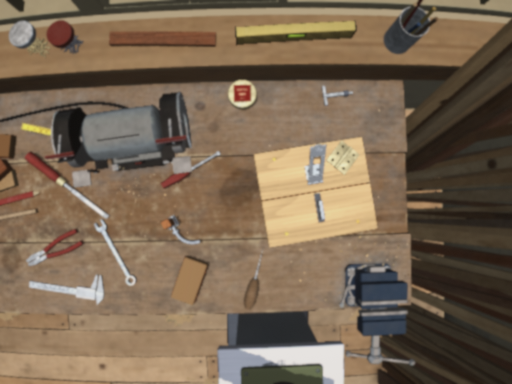

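View pics/side0.png

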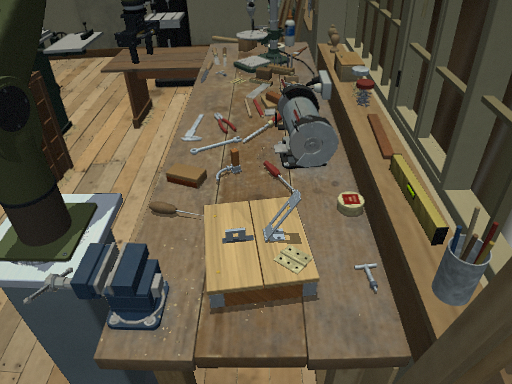

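Run:
```python
from h import *
d=cv2.imread("pics/top0.png");
a=cv2.resize(d[125:255,240:390],None,fx=4,fy=4,interpolation=cv2.INTER_CUBIC)
b=cv2.resize(d[205:255,150:220],None,fx=8,fy=8,interpolation=cv2.INTER_CUBIC)
cv2.imwrite("pics/topa.png",a);cv2.imwrite("pics/topb.png",b)
st()
```

```text
t 1.5 pos [0.1454 0.6079 0.2387] eul zyx [166.55   0.   180.  ] F [ 0.11 -0.15 -0.1 ] M [-0.01 -0.05  0.02] open 1.0
```

View pics/topa.png

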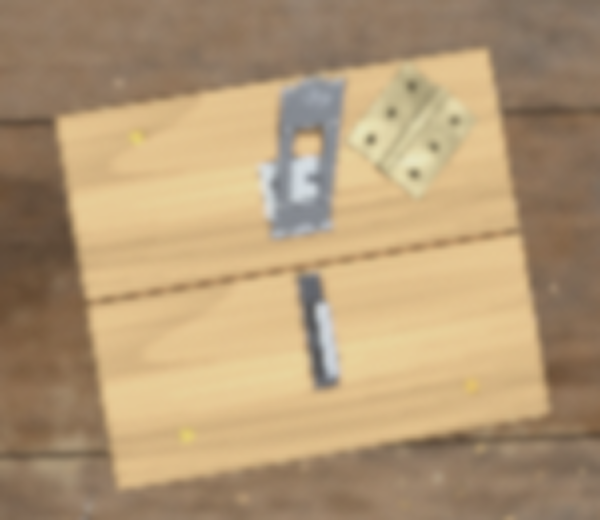

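View pics/topb.png

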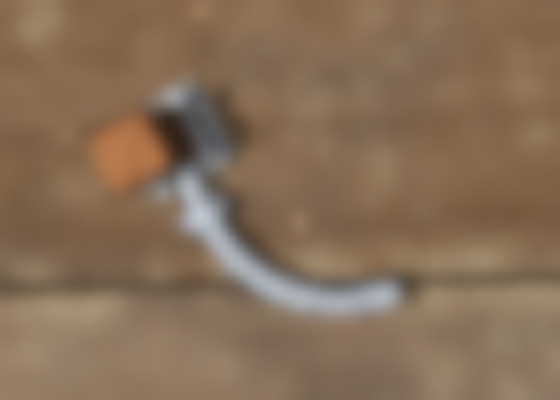

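Run:
```python
from h import *
d=snap("top")
cs=[back(d,((u+.5)/4-.5+240,(v+.5)/4-.5+125),.06)[:2] for u,v in((58,117),(488,48),(549,412),(120,488))]
TL,TR,BR,BL=cs;print(np.round(cs,4))
c=np.mean(cs,0);yv=(TL+BL-TR-BR);xv=(TL+TR-BL-BR)
print("c",c,"yaw",np.degrees(np.arctan2(-yv[0],yv[1])),np.degrees(np.arctan2(xv[1],xv[0])),np.linalg.norm(yv)/2,np.linalg.norm(xv)/2)
P=lambda u,v,z:back(d,((u+.5)/8-.5+150,(v+.5)/8-.5+205),z)[:2]
g=P(130,152,.072)
tip=P(400,292,.015);print("grip",g,"tip",tip)
v=tip-g;print(np.linalg.norm(v),"heading",np.degrees(np.arctan2(v[1],v[0])-np.arctan2(41.1,72.8)))
A=lambda u,v,z:back(d,((u+.5)/4-.5+240,(v+.5)/4-.5+125),z)[:2]
# staple top ends
yaw=np.arctan2(xv[1],xv[0]);Rm=np.array([[np.cos(yaw),-np.sin(yaw)],[np.sin(yaw),np.cos(yaw)]])
for q in((311,277),(311,385),(327,385),(313,330),(323,345)):
    for z in(.0615,.09): print(q,z,((A(*q,z)-c)@Rm*1000).round(1))
```

```text
[[ 0.6258  0.0551]
 [ 0.6614 -0.1997]
 [ 0.446  -0.229 ]
 [ 0.4104  0.025 ]]
c [ 0.53590195 -0.08716654] yaw 7.982544216412862 7.834286363390287 0.25686412967493494 0.21744308394826017
grip [0.47043029 0.26099231] tip [0.42301717 0.19205534]
0.08366785852644931 heading -153.9665768408461
(311, 277) 0.0615 [-6.9 -1.1]
(311, 277) 0.09 [-6.6  4.2]
(311, 385) 0.0615 [-68.7   9.3]
(311, 385) 0.09 [-66.4  14.2]
(327, 385) 0.0615 [-70.2   0. ]
(327, 385) 0.09 [-67.9   5.2]
(313, 330) 0.0615 [-37.4   2.9]
(313, 330) 0.09 [-36.1   8. ]
(323, 345) 0.0615 [-47.   -1.5]
(323, 345) 0.09 [-45.4   3.8]
```

```bash
cat >> h.py <<'E'
C=np.array([.5359,-.0872]);YAW=np.radians(7.9)
def case2w(x,y,z): return np.array([C[0]+x*np.cos(YAW)-y*np.sin(YAW),C[1]+x*np.sin(YAW)+y*np.cos(YAW),z])
def w2case(p): 
    d=np.array(p[:2])-C; return np.array([d[0]*np.cos(YAW)+d[1]*np.sin(YAW),-d[0]*np.sin(YAW)+d[1]*np.cos(YAW),p[2]])
def go(p,yaw):
    """tool shift/turn to reach world p, pointing down with tool-x yaw (deg)"""
    s=r.get_state();R0=R.from_quat(s["eef_rot"]);d=R0.inv().apply(np.array(p)-s["tool_pos"])
    Rt=R.from_euler('ZYX',[yaw,0,180],degrees=True)
    w=(R0.inv()*Rt).as_rotvec(degrees=True)
    print("cmd",np.round(d,4),np.round(w,2)); return d,w
E
python3 - <<'E'
from h import *
go(case2w(.155,0,.24),187.9)
E
```

```text
cmd [-0.6859 -0.5288 -0.0013] [  0.    -0.   -21.35]
```

carry_out(commands=[[-0.686,-0.529,0,0,0,-21.35],[-0.686,-0.529,0,0,0,-21.35],[-0.686,-0.529,0,0,0,-21.35],[-0.686,-0.529,0,0,0,-21.35],[-0.686,-0.529,0,0,0,-21.35],[-0.686,-0.529,0,0,0,-21.35],[-0.686,-0.529,0,0,0,-21.35],[-0.686,-0.529,0,0,0,-21.35],[-0.686,-0.529,0,0,0,-21.35],[-0.686,-0.529,0,0,0,-21.35],[-0.686,-0.529,0,0,0,-21.35],[-0.686,-0.529,0,0,0,-21.35]], fingers=255)

```text
clock: 2.75
tool_pos: [0.5235, 0.1392, 0.239]
eef_rot: [-0.069, 0.998, 0.0, 0.0]
contact_force: [0.1, 0.5, 0.2]
opening: 0.003
```

Run:
```python
from h import *
s=st();print(np.round(s["q"],2))
go(case2w(.155,0,.24),187.9)
d=snap("wrist","w1.png")
```

```text
t 2.75 pos [0.5235 0.1392 0.239 ] eul zyx [-1.7211e+02  4.0000e-02  1.7998e+02] F [0.11 0.51 0.23] M [ 0.   -0.06  0.01] open 0.003
[-0.12  0.59 -0.37  1.81  0.29  0.79  1.07]
cmd [-0.1362 -0.2259 -0.001 ] [ 0.02  0.04 -0.01]
```

View pics/w1.png

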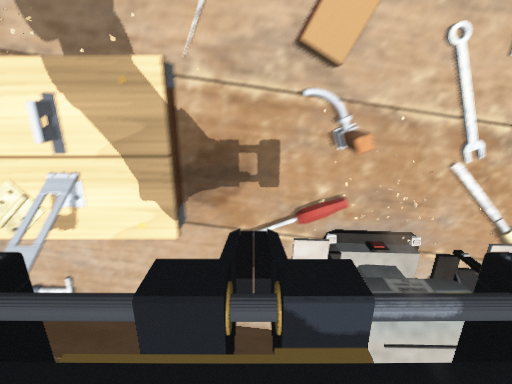

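Run:
```python
from h import *
d=snap("wrist")
a=cv2.resize(d["img"][75:165,290:390],None,fx=6,fy=6,interpolation=cv2.INTER_CUBIC)
b=cv2.resize(d["img"][70:170,0:100],None,fx=6,fy=6,interpolation=cv2.INTER_CUBIC)
cv2.imwrite("pics/w1a.png",a);cv2.imwrite("pics/w1b.png",b)
for l in("hook_pin","pin_shoulder","pin_tip"): print(l,[(np.round(x["xyz"],4),round(x["p"],2)) for x in r.spot_point(d,l)[:2]])
go(case2w(.155,0,.24),187.9)
```

```text
hook_pin [(array([0.4682, 0.2602, 0.0032]), 0.92)]
pin_shoulder [(array([0.4444, 0.2477, 0.0101]), 0.89)]
pin_tip []
cmd [-0.1374 -0.2285 -0.0016] [ 0.06 -0.02 -0.  ]
```

View pics/w1a.png

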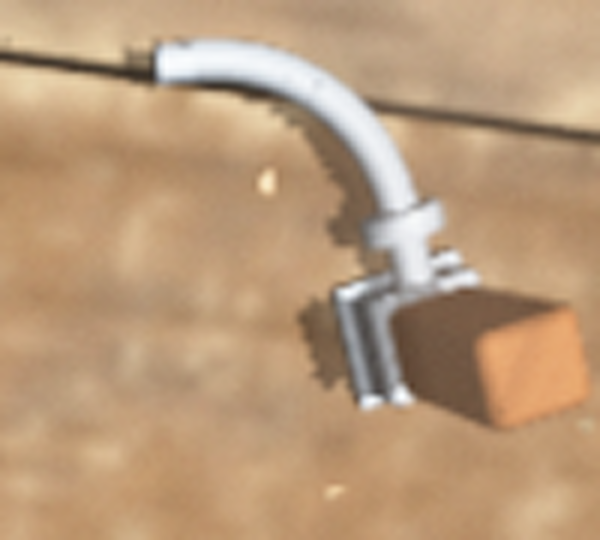

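View pics/w1b.png

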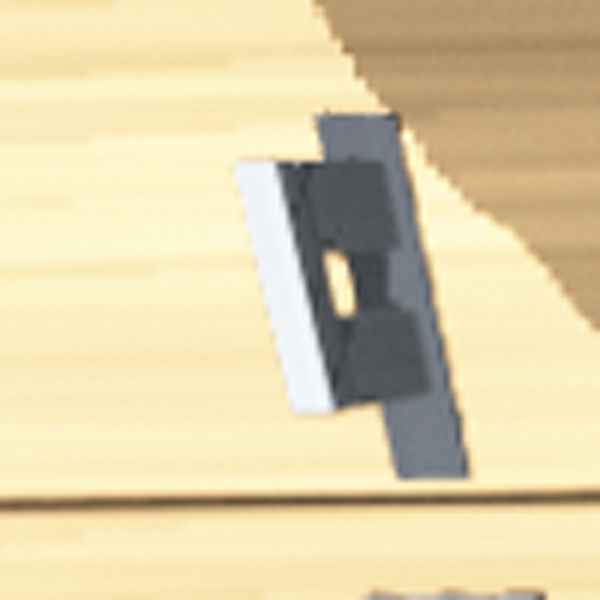

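carry_out(commands=[[-0.136,-0.226,0,0,0,0],[-0.136,-0.226,0,0,0,0],[-0.136,-0.226,0,0,0,0],[-0.136,-0.226,0,0,0,0],[-0.136,-0.226,0,0,0,0],[-0.136,-0.226,0,0,0,0],[-0.136,-0.226,0.04,0,0,0],[-0.136,-0.226,0.08,0,0,0],[-0.136,-0.226,0.11,0,0,0],[-0.136,-0.226,0.11,0,0,0]])

```text
clock: 4.0
tool_pos: [0.6843, -0.0613, 0.1242]
eef_rot: [-0.071, 0.997, 0.001, -0.005]
contact_force: [-1.1, 0.4, -0.7]
opening: 0.004
```

carry_out(commands=[[0.02,0,0,0,0,0],[0.045,0,0,0,0,0],[0.07,0,0,0,0,0],[0.095,0,0,0,0,0],[0.12,0,0,0,0,0],[0.145,0,0,0,0,0],[0.165,0,0,0,0,0],[0.183,0,0,0,0,0],[0.2,0,0.01,0,0,0],[0.22,0,0.02,0,0,0],[0.24,0,0.03,0,0,0],[0.24,0,0.03,0,0,0]])

```text
clock: 5.2
tool_pos: [0.4482, -0.0965, 0.0994]
eef_rot: [-0.07, 0.998, -0.0, -0.001]
contact_force: [-0.5, -0.3, -0.1]
opening: 0.002
```

Run:
```python
from h import *
s=st();print(w2case(s["tool_pos"]).round(4))
d=snap("side","s1.png")
cv2.imwrite("pics/s1a.png",cv2.resize(d["img"][130:330,180:380],None,fx=3,fy=3))
go(case2w(.022-.114,0,.067),187.9)
```

```text
t 5.2 pos [ 0.4482 -0.0965  0.0994] eul zyx [-1.7200e+02 -1.6000e-01 -1.7997e+02] F [-0.5  -0.29 -0.08] M [ 0.03 -0.06  0.04] open 0.002
[-0.0881  0.0029  0.0994]
cmd [ 0.0065 -0.0027  0.0328] [-0.03  0.05  0.11]
```

View pics/s1a.png

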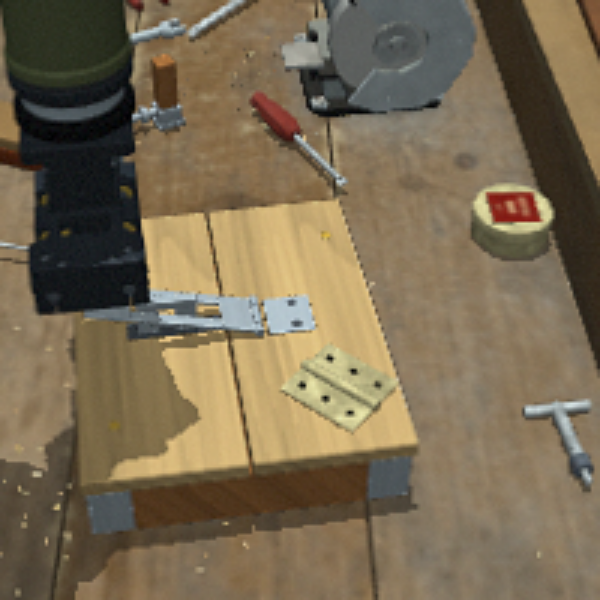

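carry_out(commands=[[0.006,-0.002,0.01,0,0,0],[0.006,-0.002,0.02,0,0,0],[0.006,-0.002,0.028,0,0,0],[0.006,-0.002,0.033,0,0,0],[0.006,-0.002,0.034,0,0,0],[0.006,-0.002,0.034,0,0,0]])

```text
clock: 5.85
tool_pos: [0.4466, -0.0993, 0.0654]
eef_rot: [-0.069, 0.998, 0.0, 0.002]
contact_force: [1.3, 0.1, 2.7]
opening: 0.004
```

Run:
```python
from h import *
s=st();print(w2case(s["tool_pos"]).round(4))
```

```text
t 5.85 pos [ 0.4466 -0.0993  0.0654] eul zyx [-172.04    0.2  -180.  ] F [1.26 0.07 2.65] M [ 0.2  -0.1   0.07] open 0.004
[-0.0901  0.0003  0.0654]
```

carry_out(commands=[[0,0,-0.05,0,0,0],[0,0,-0.1,0,0,0],[0,0.02,-0.15,0,0,0],[-0.04,0.05,-0.17,0,0,0],[-0.09,0.05,-0.17,0,0,0],[-0.13,0.05,-0.17,0,0,0],[-0.13,0.05,-0.17,0,0,0],[-0.13,0.05,-0.17,0,0,0]], fingers=0)

```text
clock: 6.65
tool_pos: [0.5667, -0.032, 0.2346]
eef_rot: [-0.069, 0.998, 0.0, -0.0]
contact_force: [-0.7, -0.8, -0.4]
opening: 0.706
```

Run:
```python
from h import *
s=st();print(w2case(s["tool_pos"]).round(4))
d=snap("wrist","w2.png");print(d["E"].round(3),np.round(d["intrinsics"],1))
import pickle;pickle.dump({k:d[k] for k in("img","E","intrinsics","k1")},open("w2.pkl","wb"))
uv=proj(d,case2w(-.038,0,.0615));print(uv)
for n,p in dict(seat=(-.038,0,.075),hinge=(.022,0,.0635),nose=(-.108,0,.065),bedA=(-.072,0,.0615),bedB=(-.004,0,.0615),c1=(-.11,.13,.06),c2=(.11,.13,.06)).items(): print(n,proj(d,case2w(*p)).round(1))
```

```text
t 6.65 pos [ 0.5667 -0.032   0.2346] eul zyx [-1.7207e+02 -2.0000e-02  1.7997e+02] F [-0.72 -0.8  -0.38] M [-0.04  0.04 -0.03] open 0.706
[0.038  0.0504 0.2346]
[[-0.138  0.94   0.312  0.484]
 [ 0.99   0.131  0.043 -0.043]
 [-0.     0.315 -0.949  0.38 ]
 [ 0.     0.     0.     1.   ]] [[277.9   0.  253.1]
 [  0.  277.9 190.7]
 [  0.    0.    1. ]]
[207.12380554 105.55809656]
seat [205.1 105.9]
hinge [209.5 159.7]
nose [203.1  33.4]
bedA [205.5  72.1]
bedB [208.6 136.8]
c1 [330.6  32.4]
c2 [315.6 227.3]
```

View pics/w2.png

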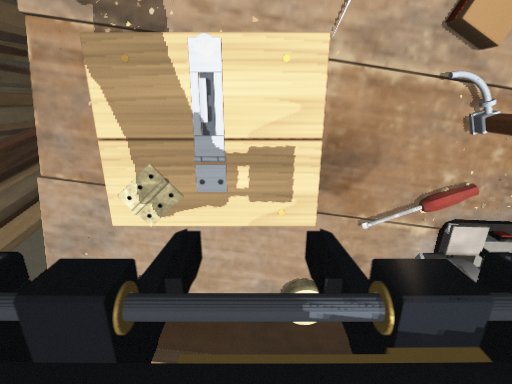

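Run:
```python
from h import *
import pickle
d=pickle.load(open("w2.pkl","rb"))
im=cv2.resize(d["img"][30:130+40,160:260],None,fx=8,fy=8,interpolation=cv2.INTER_CUBIC)[:,:]
cv2.imwrite("pics/w2a.png",cv2.resize(d["img"][25:170,165:255],None,fx=4,fy=4,interpolation=cv2.INTER_CUBIC))
f=lambda p:(proj(d,case2w(*p))-[165,25])*4
for o in(-.01,0,.01): 
  for sx in(-.0215,.0215):
    print(o,sx,[f((-.038+o+sx,y,.0915)).round(0) for y in(-.004,.004)])
print("bed",[f((-.038+a,.0075,.0615)).round(0) for a in(-.034,.034)],"slot",[f((.022-a,.008,.065)).round(0) for a in(.027,.093)],"nose end",f((.022-.13,0,.065)).round())
```

```text
-0.01 -0.0215 [array([126., 189.]), array([159., 189.])]
-0.01 0.0215 [array([136., 373.]), array([168., 373.])]
0 -0.0215 [array([128., 233.]), array([161., 233.])]
0 0.0215 [array([139., 413.]), array([170., 413.])]
0.01 -0.0215 [array([131., 276.]), array([163., 276.])]
0.01 0.0215 [array([141., 453.]), array([172., 453.])]
bed [array([190., 189.]), array([201., 447.])] slot [array([201., 445.]), array([191., 191.])] nose end [152.  33.]
```

View pics/w2a.png

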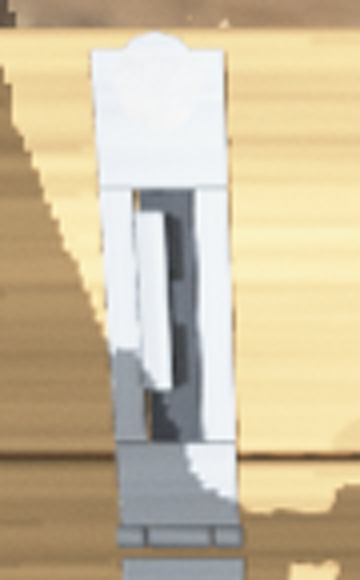

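Run:
```python
from h import *
s=r.get_state();d=snap("wrist")
T=np.eye(4);T[:3,:3]=R.from_euler('ZYX',[-172.11,.04,179.98],degrees=True).as_matrix();T[:3,3]=[.5235,.1392,.239]
d["E"]=T@np.array(d["tool_from_camera"])
P=lambda u,v,z:back(d,((u+.5)/6-.5+290,(v+.5)/6-.5+75),z)[:2]
q=[P(u,v,.072) for u,v in((476,343),(574,303),(589,391),(496,428))]
g=np.mean(q,0);tip=P(157,65,.015)
e=[np.degrees(np.arctan2(*(q[(i+1)%4]-q[i])[::-1])) for i in range(4)]
print(g,tip,np.round(e,1),[np.linalg.norm(q[(i+1)%4]-q[i]).round(4) for i in range(4)])
v=tip-g;print(np.linalg.norm(v),np.degrees(np.arctan2(v[1],v[0])-np.arctan2(41.1,72.8)))
c1=P(405,222,.015);print("collar ends", P(365,232,.015),P(443,208,.015),"bar",c1)
print(np.round(s["q"],2))
st()
```

```text
[0.46071234 0.2718304 ] [0.41493753 0.20313766] [ 120.9   25.8  -59.3 -151.8] [np.float64(0.0186), np.float64(0.0169), np.float64(0.0179), np.float64(0.0168)]
0.08254711327344824 -153.12567381597725
collar ends [0.44165547 0.25424308] [0.43450462 0.26955661] bar [0.4384457 0.2622307]
[ 0.22  0.64 -0.42  1.74  0.33  0.83  1.36]
t 6.75 pos [ 0.565  -0.0329  0.2345] eul zyx [-1.7210e+02 -1.3000e-01 -1.7999e+02] F [-0.41 -0.45 -0.05] M [0.01 0.01 0.04] open 0.795
```

Run:
```python
from h import *
st();d=snap("wrist");st()
cv2.imwrite("pics/w3a.png",cv2.resize(d["img"][25:170,165:255],None,fx=4,fy=4,interpolation=cv2.INTER_CUBIC))
f=lambda p:(proj(d,case2w(*p))-[165,25])*4
for o in(-.01,0): 
  for sx in(-.0215,.0215):
    print(o,sx,[f((-.038+o+sx,y,.0915)).round(0) for y in(-.004,.004)])
print("slot",[f((.022-a,.008,.065)).round(0) for a in(.027,.093)],[f((.022-a,-.008,.065)).round(0) for a in(.027,.093)],"nose end",f((.022-.13,0,.065)).round())
import pickle;pickle.dump({k:d[k] for k in("img","E","intrinsics","k1")},open("w3.pkl","wb"))
pos=[d["E"],]
go([.448,.261,.24],187.9)
```

```text
t 6.75 pos [ 0.565  -0.0329  0.2345] eul zyx [-1.7210e+02 -1.3000e-01 -1.7999e+02] F [-0.41 -0.45 -0.05] M [0.01 0.01 0.04] open 0.795
t 6.8 pos [ 0.5649 -0.0331  0.2346] eul zyx [-1.7211e+02 -1.2000e-01 -1.7998e+02] F [-0.45 -0.77 -0.02] M [ 0.01  0.02 -0.01] open 0.845
-0.01 -0.0215 [array([129., 198.]), array([162., 198.])]
-0.01 0.0215 [array([139., 381.]), array([171., 381.])]
0 -0.0215 [array([131., 242.]), array([164., 242.])]
0 0.0215 [array([142., 421.]), array([173., 421.])]
slot [array([204., 453.]), array([193., 200.])] [array([147., 453.]), array([133., 200.])] nose end [156.  43.]
cmd [ 0.0755  0.3073 -0.0054] [-0.02 -0.12 -0.01]
```

View pics/w3a.png

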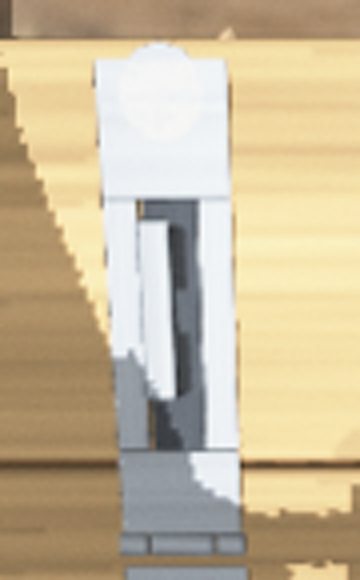

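Run:
```python
from h import *
go([.511,.181,.22],117)
```

```text
cmd [0.024  0.2194 0.0146] [-0.09 -0.09 70.89]
```

carry_out(commands=[[0.024,0.219,0.015,0,0,70.9],[0.024,0.219,0.015,0,0,70.9],[0.024,0.219,0.015,0,0,70.9],[0.024,0.219,0.015,0,0,70.9],[0.024,0.219,0.015,0,0,70.9],[0.024,0.219,0.015,0,0,70.9],[0.024,0.219,0.015,0,0,70.9],[0.024,0.219,0.015,0,0,70.9],[0.024,0.219,0.015,0,0,70.9],[0.024,0.219,0.015,0,0,70.9],[0.024,0.219,0.015,0,0,70.9],[0.024,0.219,0.015,0,0,70.9]])

```text
clock: 8.0
tool_pos: [0.5125, 0.1808, 0.2198]
eef_rot: [0.522, 0.853, 0.0, -0.0]
contact_force: [-0.2, -0.4, -0.1]
opening: 1.005
```

Run:
```python
from h import *
s=st();print(np.round(s["q"],2));
d=snap("wrist","w4.png");st()
import pickle;pickle.dump({k:d[k] for k in("img","E","intrinsics","k1")},open("w4.pkl","wb"))
uv=proj(d,[.470,.261,.06]);print(uv,proj(d,[.423,.192,.015]))
x,y=int(uv[0])-50,int(uv[1])-50;x=max(x,0);y=max(y,0);print(x,y)
cv2.imwrite("pics/w4a.png",cv2.resize(d["img"][y:y+120,x:x+120],None,fx=5,fy=5,interpolation=cv2.INTER_CUBIC))
```

```text
t 8.0 pos [0.5125 0.1808 0.2198] eul zyx [ 1.1707e+02 -2.0000e-02 -1.7999e+02] F [-0.19 -0.45 -0.09] M [-0.04  0.09  0.03] open 1.005
[-0.41  0.6  -0.02  1.84  0.02  0.7   0.03]
t 8.05 pos [0.5126 0.1809 0.2197] eul zyx [ 1.1705e+02 -2.0000e-02 -1.8000e+02] F [ 0.53 -0.3  -0.38] M [-0.04  0.04 -0.02] open 1.002
[252.86225848  90.318834  ] [193.57218105 125.8068908 ]
202 40
```

View pics/w4.png

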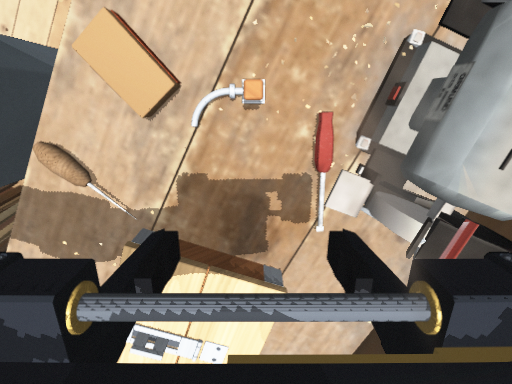

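View pics/w4a.png

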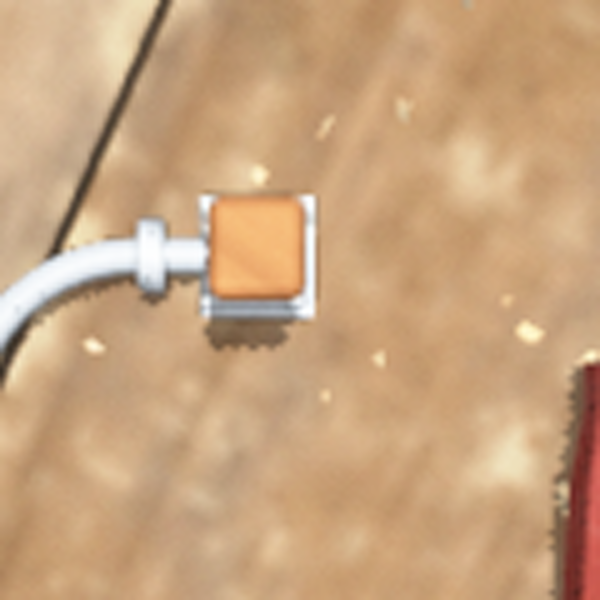

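Run:
```python
from h import *
import pickle
d=pickle.load(open("w4.pkl","rb"))
P=lambda u,v,z:back(d,((u+.5)/5-.5+202,(v+.5)/5-.5+40),z)[:2]
q=[P(u,v,.072) for u,v in((209,198),(304,197),(306,297),(211,298))]
g=np.mean(q,0);tip=back(d,(195.5,125.5),.015)[:2]
print(g,[np.linalg.norm(q[(i+1)%4]-q[i]).round(4) for i in range(4)],[np.degrees(np.arctan2(*(q[(i+1)%4]-q[i])[::-1])).round(1) for i in range(4)])
v=tip-g;print(tip,np.linalg.norm(v),np.degrees(np.arctan2(v[1],v[0])-np.arctan2(41.1,72.8)))
f=[P(u,v,.002) for u,v in((199,318),(314,318))];print(f,np.mean(f,0))
c=[P(150,219,.015),P(153,292,.015)];print("collar",c,np.mean(c,0))
print(proj(d,[*tip,.015]))
go([*g,.15],117)
```

```text
[0.46988461 0.26176173] [np.float64(0.0187), np.float64(0.0187), np.float64(0.0191), np.float64(0.0187)] [np.float64(27.6), np.float64(-61.1), np.float64(-152.4), np.float64(117.7)]
[0.42497522 0.19342242] 0.08177477309064084 -152.7583938782949
[array([0.46342461, 0.24232075]), array([0.48901358, 0.25539045])] [0.4762191 0.2488556]
collar [array([0.44359488, 0.25750181]), array([0.45133841, 0.24306311])] [0.44746664 0.25028246]
[195.5 125.5]
cmd [ 0.0915 -0.0013  0.0698] [-0.   -0.02  0.05]
```

carry_out(commands=[[0.0915,-0.001,0.03,0,0,-0.4],[0.0915,-0.001,0.07,0,0,-0.4],[0.0915,-0.001,0.1,0,0,-0.4],[0.0915,-0.001,0.13,0,0,-0.4],[0.0915,-0.001,0.16,0,0,-0.4],[0.0915,-0.001,0.188,0,0,-0.4],[0.0915,-0.001,0.188,0,0,-0.4],[0.0915,-0.001,0.188,0,0,-0.4]], fingers=60)

```text
clock: 8.85
tool_pos: [0.4703, 0.262, 0.0319]
eef_rot: [0.519, 0.854, -0.0, -0.0]
contact_force: [-0.3, -0.6, 0.9]
opening: 0.764
```

Run:
```python
from h import *
st();d=snap("wrist","w5.png");st()
```

```text
t 8.85 pos [0.4703 0.262  0.0319] eul zyx [ 1.1741e+02 -1.0000e-02 -1.7997e+02] F [-0.29 -0.57  0.88] M [-0.02  0.03  0.02] open 0.764
t 8.9 pos [0.4709 0.2624 0.0327] eul zyx [ 1.1739e+02 -2.0000e-02  1.7992e+02] F [ 0.06  0.02 -0.34] M [-0.12  0.04 -0.05] open 0.768
```

View pics/w5.png

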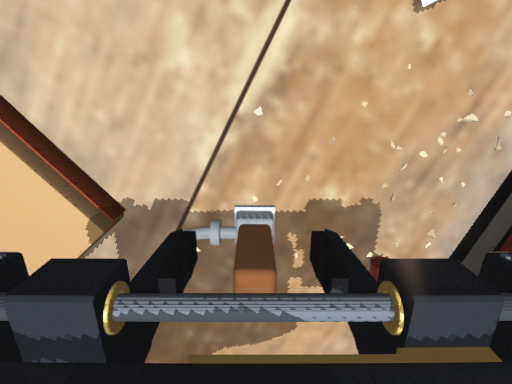

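carry_out(commands=[[0,0,0,0,0,0],[0,0,0,0,0,0],[0,0,0,0,0,0],[0,0,0,0,0,0],[0,0,0,0,0,0],[0,0,0,0,0,0],[0,0,0,0,0,0],[0,0,0,0,0,0],[0,0,0,0,0,0]], fingers=255, grip_force=45)

```text
clock: 9.8
tool_pos: [0.4703, 0.2622, 0.0317]
eef_rot: [0.52, 0.854, 0.0, 0.0]
contact_force: [-0.6, 0.3, 0.0]
opening: 0.223
```

Run:
```python
from h import *
st();d=snap("wrist","w6.png");s=st()
cv2.imwrite("pics/w6a.png",cv2.resize(d["img"][130:310,150:370],None,fx=3,fy=3,interpolation=cv2.INTER_CUBIC))
p=s["tool_pos"]
for h in(0,):
  o=np.array([p[0],p[1],0]);th=np.radians(117.4-90-180)
  th=np.radians(-152.6);ex=np.array([np.cos(th),np.sin(th),0]);ey=np.array([-np.sin(th),np.cos(th),0])
  for n,a in dict(tip=(.0728,.0411,.015),sh=(.028,0,.015)).items():
    print(n,(proj(d,o+ex*a[0]+ey*a[1]+np.array([0,0,a[2]]))-[150,130])*3)
```

```text
t 9.8 pos [0.4703 0.2622 0.0317] eul zyx [117.4   -0.   179.99] F [-0.56  0.35  0.01] M [-0.02 -0.02  0.03] open 0.223
t 9.85 pos [0.4703 0.2622 0.0317] eul zyx [117.4   -0.   179.99] F [0.62 0.23 0.4 ] M [-0.08  0.1  -0.05] open 0.224
tip [  1.18313199 467.19393757]
sh [185.35573595 307.98592865]
```

View pics/w6a.png

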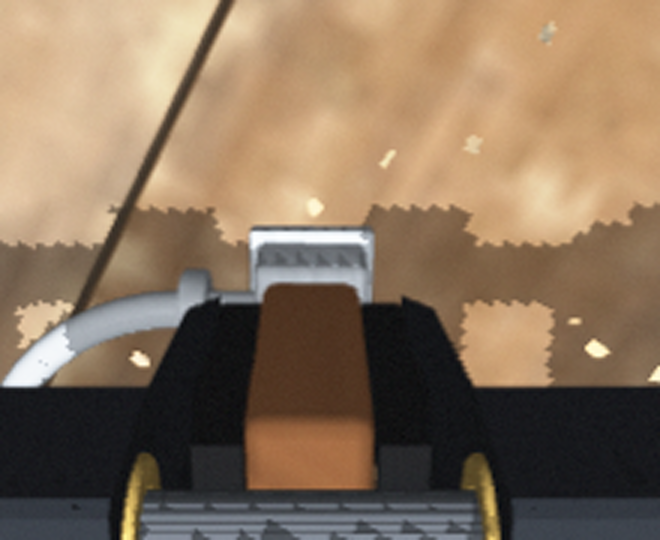

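```bash
cat >> h.py <<'E'
S=np.array([-.0431,.001])
def pinpose(phi,z=.0927,dx=0,dy=0,R0=.045):
    """case-frame pin at swing phi(deg); returns TCP world pos and yaw"""
    a=np.radians(-phi);c=S+[R0+dx,dy]
    p=c+np.array([[np.cos(a),-np.sin(a)],[np.sin(a),np.cos(a)]])@np.array([-.045,.028])
    return case2w(p[0],p[1],z), 187.9-phi
E
python3 - <<'E'
from h import *
import pickle
d=pickle.load(open("w3.pkl","rb"))
for u,v in((137,221),(164,221),(149,399),(176,399)):
    print(w2case(back(d,((u+.5)/4-.5+165,(v+.5)/4-.5+25),.0915))*1000)
for u,v in((105,198),(232,198),(240,449),(118,449)):
    print("slot",w2case(back(d,((u+.5)/4-.5+165,(v+.5)/4-.5+25),.065))*1000)
p,y=pinpose(100,.15);print(p,y);go([.4703,.2622,.15],117.4)
go(p,y)
E
```

```text
[-64.6433955   -2.70731177  91.5       ]
[-64.63237006   3.84107978  91.5       ]
[-22.46435554  -2.19145271  91.5       ]
[-22.457694     4.67083261  91.5       ]
slot [-71.94134938 -15.64229293  65.        ]
slot [-71.88683402  17.78285584  65.        ]
slot [-6.47715139 17.81470686 65.        ]
slot [ -6.50201142 -16.49871108  65.        ]
[ 0.56727469 -0.04200459  0.15      ] 87.9
cmd [-0.      0.     -0.1183] [ 0.01 -0.    0.  ]
cmd [-0.3147 -0.0539 -0.1183] [ 1.00e-02 -1.00e-02  2.95e+01]
```

carry_out(commands=[[0,0,-0.03,0,0,0],[0,0,-0.07,0,0,0],[0,0,-0.12,0,0,0],[-0.04,-0.007,-0.12,0,0,4],[-0.08,-0.014,-0.12,0,0,8],[-0.12,-0.021,-0.12,0,0,12],[-0.16,-0.028,-0.12,0,0,16],[-0.2,-0.035,-0.12,0,0,20],[-0.24,-0.042,-0.12,0,0,24],[-0.28,-0.049,-0.12,0,0,28],[-0.315,-0.054,-0.12,0,0,29.5],[-0.315,-0.054,-0.12,0,0,29.5]])

```text
clock: 11.05
tool_pos: [0.5682, -0.0499, 0.1517]
eef_rot: [0.723, 0.691, -0.001, 0.002]
contact_force: [-0.5, -0.8, -1.3]
opening: 0.225
```

```bash
sed -i 's/^S=np.*/S=np.array([-.0434,.0009])/' h.py
python3 - <<'E'
from h import *
s=st();print(np.round(s["q"],2))
d=snap("wrist","w7.png");s=st()
p,y=pinpose(104,.15);go(p,y)
p,y=pinpose(104,.0927);go(p,y)
E
```

```text
t 11.05 pos [ 0.5682 -0.0499  0.1517] eul zyx [ 87.34   0.28 179.9 ] F [-0.46 -0.76 -1.25] M [-0.13  0.11  0.04] open 0.225
[-0.03  0.74  0.06  1.82 -0.06  0.58  0.02]
t 11.1 pos [ 0.5672 -0.046   0.1514] eul zyx [ 8.7580e+01  1.1000e-01 -1.7999e+02] F [-0.6   0.62 -1.59] M [-0.04  0.13  0.02] open 0.223
cmd [0.0018 0.0027 0.0014] [-0.    0.11  3.68]
cmd [0.0019 0.0027 0.0587] [-0.    0.11  3.68]
```

View pics/w7.png

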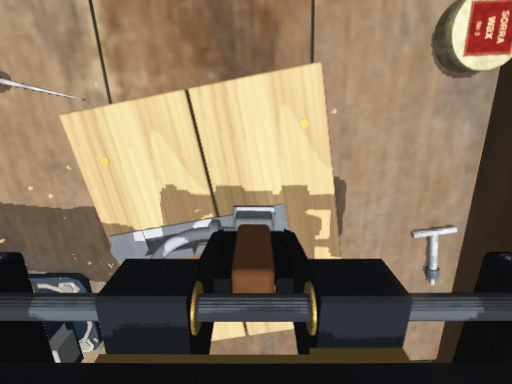

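carry_out(commands=[[0,0,0,0,0,0],[0,0,0,0,0,0],[0,0,0,0,0,0]])

```text
clock: 11.4
tool_pos: [0.5669, -0.0406, 0.1516]
eef_rot: [0.719, 0.695, 0.0, -0.001]
contact_force: [0.6, 0.0, -1.3]
opening: 0.222
```

Run:
```python
from h import *
s=st()
p,y=pinpose(104,.15);go(p,y)
p,y=pinpose(104,.0927);go(p,y)
```

```text
t 11.4 pos [ 0.5669 -0.0406  0.1516] eul zyx [ 8.8040e+01 -5.0000e-02 -1.7996e+02] F [ 0.64  0.03 -1.27] M [-0.06  0.01  0.04] open 0.222
cmd [-0.0036  0.0032  0.0016] [-0.04 -0.05  4.14]
cmd [-0.0036  0.0033  0.0589] [-0.04 -0.05  4.14]
```

carry_out(commands=[[-0.0036,0.0032,0,0,0,4.1],[-0.0036,0.0032,0.015,0,0,4.1],[-0.0036,0.0032,0.03,0,0,4.1],[-0.0036,0.0032,0.045,0,0,4.1],[-0.0036,0.0032,0.053,0,0,4.1],[-0.0036,0.0032,0.0585,0,0,4.1],[-0.0036,0.0032,0.0585,0,0,4.1],[-0.0036,0.0032,0.0585,0,0,4.1],[-0.0036,0.0032,0.0585,0,0,4.1]])

```text
clock: 12.3
tool_pos: [0.5708, -0.0461, 0.0938]
eef_rot: [0.744, 0.668, 0.0, 0.0]
contact_force: [-0.7, -0.1, -2.1]
opening: 0.225
```

Run:
```python
from h import *
s=st();print(w2case(s["tool_pos"]))
p,y=pinpose(104);go(p,y)
d=snap("side")
cv2.imwrite("pics/s8.png",cv2.resize(d["img"][180:320,190:330],None,fx=4,fy=4,interpolation=cv2.INTER_CUBIC))
d=snap("top")
cv2.imwrite("pics/t8.png",cv2.resize(d["img"][130:250,250:380],None,fx=4,fy=4,interpolation=cv2.INTER_CUBIC))
for ph in (100,96,92,88): p,y=pinpose(ph);go(p,y)
```

```text
t 12.3 pos [ 0.5708 -0.0461  0.0938] eul zyx [ 8.3800e+01 -1.0000e-02  1.7993e+02] F [-0.65 -0.09 -2.06] M [-0.1   0.1  -0.03] open 0.225
[0.04019246 0.03591364 0.09381901]
cmd [ 0.0017 -0.001   0.0011] [ 0.07 -0.01 -0.1 ]
cmd [ 0.0036 -0.0041  0.001 ] [ 0.06 -0.01 -4.11]
cmd [ 0.0052 -0.0074  0.001 ] [ 0.06 -0.   -8.11]
cmd [ 0.0066 -0.0108  0.001 ] [  0.06  -0.   -12.11]
cmd [ 0.0077 -0.0144  0.001 ] [  0.06   0.   -16.11]
```

View pics/s8.png

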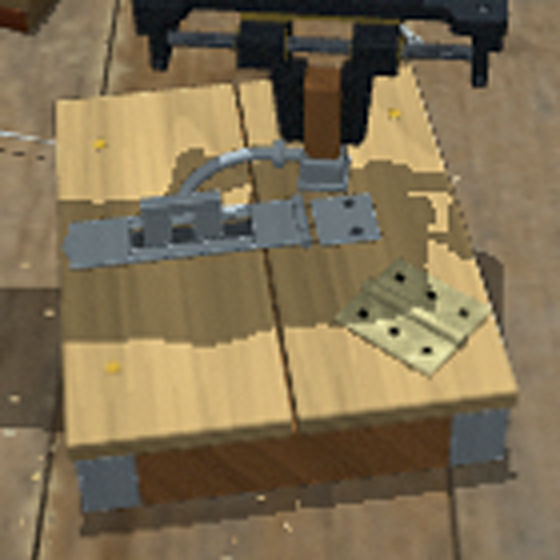

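View pics/t8.png

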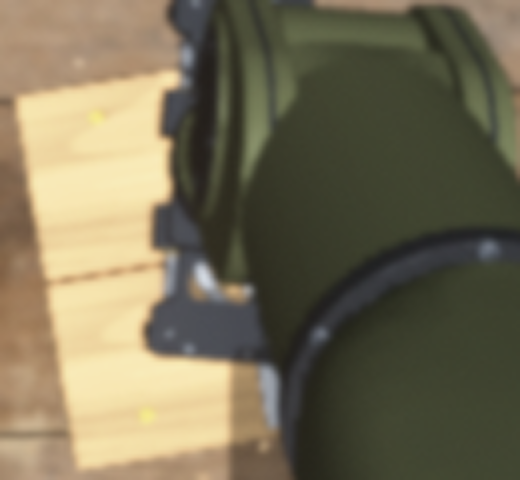

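carry_out(commands=[[0.0026,-0.0026,0.0006,0,0,-2.1],[0.0036,-0.0041,0.001,0,0,-4.1],[0.0045,-0.0058,0.001,0,0,-6.1],[0.0052,-0.0074,0.001,0,0,-8.1],[0.006,-0.0091,0.001,0,0,-10.1],[0.0063,-0.0099,0.001,0,0,-11.1],[0.0063,-0.0099,0.001,0,0,-11.1],[0.0063,-0.0099,0.001,0,0,-11.1]])

```text
clock: 13.2
tool_pos: [0.5612, -0.0388, 0.0922]
eef_rot: [0.676, 0.737, 0.0, 0.0]
contact_force: [-0.7, 0.9, -1.4]
opening: 0.221
```

Run:
```python
from h import *
s=st()
for ph in (93,92,91,90,89,88,87,86,85,84,82): p,y=pinpose(ph);go(p,y)
```

```text
t 13.2 pos [ 0.5612 -0.0388  0.0922] eul zyx [ 94.89  -0.   179.99] F [-0.65  0.87 -1.44] M [-0.06  0.04 -0.03] open 0.221
cmd [-0.0001  0.0002 -0.0005] [ 0.01 -0.   -0.01]
cmd [ 0.0004 -0.0006 -0.0005] [ 0.01 -0.   -1.01]
cmd [ 0.0009 -0.0014 -0.0005] [ 0.01 -0.   -2.01]
cmd [ 0.0013 -0.0022 -0.0005] [ 0.01 -0.   -3.01]
cmd [ 0.0018 -0.003  -0.0005] [ 0.01 -0.   -4.01]
cmd [ 0.0022 -0.0038 -0.0005] [ 0.01 -0.   -5.01]
cmd [ 0.0026 -0.0046 -0.0005] [ 0.01 -0.   -6.01]
cmd [ 0.003  -0.0055 -0.0005] [ 0.01 -0.   -7.01]
cmd [ 0.0034 -0.0063 -0.0005] [ 0.01 -0.   -8.01]
cmd [ 0.0038 -0.0072 -0.0005] [ 0.01 -0.   -9.01]
cmd [ 0.0044 -0.0089 -0.0005] [ 1.000e-02 -0.000e+00 -1.101e+01]
```

Now the tip enters: go to 89 and check the force.

carry_out(commands=[[0.0004,-0.0006,-0.0005,0,0,-1],[0.0009,-0.0014,-0.0005,0,0,-2],[0.0013,-0.0022,-0.0005,0,0,-3],[0.0018,-0.003,-0.0005,0,0,-4],[0.0018,-0.003,-0.0005,0,0,-4]])

```text
clock: 13.7
tool_pos: [0.5578, -0.0371, 0.0927]
eef_rot: [0.65, 0.76, 0.0, -0.0]
contact_force: [0.4, -0.0, -1.7]
opening: 0.223
```

```bash
cat >> h.py <<'E'
def cf(n=6):
    import time
    s=st();f=np.array(s["contact_force"]);print("case F",round(f[0]*np.cos(YAW)+f[1]*np.sin(YAW),2),round(-f[0]*np.sin(YAW)+f[1]*np.cos(YAW),2))
E
python3 - <<'E'
from h import *
cf()
for ph in (89,88,87,86,85,84,82): p,y=pinpose(ph);go(p,y)
E
```

```text
t 13.7 pos [ 0.5578 -0.0371  0.0927] eul zyx [ 9.8940e+01 -1.0000e-02 -1.7999e+02] F [ 0.4  -0.04 -1.72] M [-0.12  0.    0.03] open 0.223
case F 0.39 -0.09
cmd [-0.0002  0.0002  0.    ] [-0.01 -0.01  0.04]
cmd [ 0.0003 -0.0006  0.    ] [-0.01 -0.01 -0.96]
cmd [ 0.0007 -0.0014  0.    ] [-0.01 -0.01 -1.96]
cmd [ 0.0012 -0.0022  0.    ] [-0.01 -0.01 -2.96]
cmd [ 0.0016 -0.003   0.    ] [-0.01 -0.01 -3.96]
cmd [ 0.0021 -0.0038  0.    ] [-0.01 -0.01 -4.96]
cmd [ 0.0029 -0.0055  0.    ] [-0.01 -0.01 -6.96]
```

carry_out(commands=[[0.0003,-0.0006,0,0,0,-1],[0.0007,-0.0014,0,0,0,-2],[0.0012,-0.0022,0,0,0,-3],[0.0016,-0.003,0,0,0,-4],[0.0016,-0.003,0,0,0,-4]])

```text
clock: 14.2
tool_pos: [0.5546, -0.0361, 0.0927]
eef_rot: [0.623, 0.782, -0.0, -0.0]
contact_force: [-0.4, 0.3, -1.6]
opening: 0.221
```

Run:
```python
from h import *
cf()
for ph in (85,84,82,80,78,76,74): p,y=pinpose(ph);go(p,y)
```

```text
t 14.2 pos [ 0.5546 -0.0361  0.0927] eul zyx [ 1.0294e+02 -1.0000e-02 -1.7999e+02] F [-0.43  0.34 -1.64] M [-0.07  0.02 -0.05] open 0.221
case F -0.38 0.39
cmd [ 0.0001  0.     -0.    ] [-0.01 -0.01  0.04]
cmd [ 0.0006 -0.0007 -0.    ] [-0.01 -0.01 -0.96]
cmd [ 0.0015 -0.0023 -0.    ] [-0.01 -0.01 -2.96]
cmd [ 0.0024 -0.004  -0.    ] [-0.01 -0.01 -4.96]
cmd [ 0.0032 -0.0056 -0.    ] [-0.01 -0.01 -6.96]
cmd [ 0.0039 -0.0073 -0.    ] [-0.01 -0.01 -8.96]
cmd [ 0.0046 -0.009  -0.    ] [-1.000e-02 -1.000e-02 -1.096e+01]
```

carry_out(commands=[[0.0006,-0.0007,0,0,0,-1],[0.001,-0.0015,0,0,0,-2],[0.0015,-0.0023,0,0,0,-3],[0.002,-0.0031,0,0,0,-4],[0.0024,-0.004,0,0,0,-5],[0.0028,-0.0048,0,0,0,-6],[0.0032,-0.0056,0,0,0,-7],[0.0032,-0.0056,0,0,0,-7]])

```text
clock: 15.0
tool_pos: [0.5484, -0.0342, 0.0927]
eef_rot: [0.574, 0.819, -0.0, -0.0]
contact_force: [-0.6, -0.1, 0.1]
opening: 0.217
```

Run:
```python
from h import *
cf()
for ph in (78,76,74,72,70,68,66,64,62,60): p,y=pinpose(ph);go(p,y)
```

```text
t 15.0 pos [ 0.5484 -0.0342  0.0927] eul zyx [ 1.0994e+02 -1.0000e-02 -1.7999e+02] F [-0.56 -0.14  0.15] M [-0.05 -0.02 -0.01] open 0.217
case F -0.58 -0.06
cmd [-0.     -0.0001 -0.    ] [-0.01 -0.01  0.04]
cmd [ 0.0009 -0.0017 -0.    ] [-0.01 -0.01 -1.96]
cmd [ 0.0018 -0.0033 -0.    ] [-0.01 -0.01 -3.96]
cmd [ 0.0026 -0.0049 -0.    ] [-0.01 -0.01 -5.96]
cmd [ 0.0034 -0.0066 -0.    ] [-0.01 -0.01 -7.96]
cmd [ 0.0041 -0.0083 -0.    ] [-0.01 -0.01 -9.96]
cmd [ 0.0048 -0.01   -0.    ] [-1.000e-02 -1.000e-02 -1.196e+01]
cmd [ 0.0054 -0.0118 -0.    ] [-1.000e-02 -1.000e-02 -1.396e+01]
cmd [ 0.0059 -0.0136 -0.    ] [-1.000e-02 -1.000e-02 -1.596e+01]
cmd [ 0.0064 -0.0153 -0.    ] [-1.000e-02 -1.000e-02 -1.796e+01]
```

carry_out(commands=[[0.0009,-0.0017,-0.0003,0,0,-2],[0.0018,-0.0033,-0.0003,0,0,-4],[0.0026,-0.0049,-0.0003,0,0,-6],[0.0034,-0.0066,-0.0003,0,0,-8],[0.0034,-0.0066,-0.0003,0,0,-8]])

```text
clock: 15.5
tool_pos: [0.5408, -0.0333, 0.093]
eef_rot: [0.515, 0.857, -0.0, -0.0]
contact_force: [-0.5, 1.0, -1.1]
opening: 0.22
```

Run:
```python
from h import *
cf();d=snap("side");cf()
cv2.imwrite("pics/s9.png",cv2.resize(d["img"][180:320,190:330],None,fx=4,fy=4,interpolation=cv2.INTER_CUBIC))
for ph in (70,68,66,64,62,60,58,56,54,52,50): p,y=pinpose(ph,.093);go(p,y)
```

```text
t 15.5 pos [ 0.5408 -0.0333  0.093 ] eul zyx [ 1.1797e+02 -2.0000e-02 -1.7998e+02] F [-0.51  1.04 -1.05] M [-0.08  0.02  0.02] open 0.22
case F -0.36 1.1
t 15.55 pos [ 0.5411 -0.0333  0.093 ] eul zyx [ 1.1791e+02 -1.0000e-02 -1.8000e+02] F [ 0.    0.62 -1.5 ] M [-0.04  0.05  0.  ] open 0.22
case F 0.09 0.61
cmd [ 0.0001 -0.      0.    ] [-0.   -0.01  0.01]
cmd [ 0.001  -0.0016  0.    ] [-0.   -0.01 -1.99]
cmd [ 0.0019 -0.0032  0.    ] [-0.   -0.01 -3.99]
cmd [ 0.0028 -0.0049  0.    ] [-0.   -0.01 -5.99]
cmd [ 0.0035 -0.0066  0.    ] [ 0.   -0.01 -7.99]
cmd [ 0.0043 -0.0083  0.    ] [ 0.   -0.01 -9.99]
cmd [ 0.0049 -0.01    0.    ] [ 0.000e+00 -1.000e-02 -1.199e+01]
cmd [ 0.0055 -0.0117  0.    ] [ 0.000e+00 -1.000e-02 -1.399e+01]
cmd [ 0.006  -0.0135  0.    ] [ 0.000e+00 -1.000e-02 -1.599e+01]
cmd [ 0.0065 -0.0153  0.    ] [ 0.000e+00 -1.000e-02 -1.799e+01]
cmd [ 0.0069 -0.0171  0.    ] [ 0.000e+00 -1.000e-02 -1.999e+01]
```

View pics/s9.png

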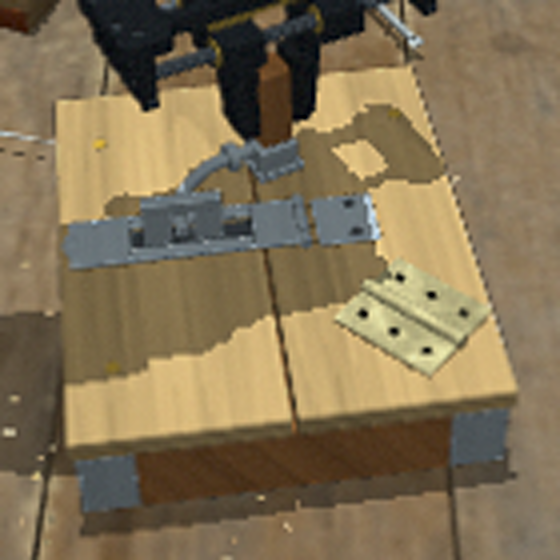

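carry_out(commands=[[0.001,-0.0016,0,0,0,-2],[0.0019,-0.0032,0,0,0,-4],[0.0028,-0.0049,0,0,0,-6],[0.0035,-0.0066,0,0,0,-8],[0.0043,-0.0083,0,0,0,-10],[0.0049,-0.01,0,0,0,-12],[0.0055,-0.0117,0,0,0,-14],[0.006,-0.0135,0,0,0,-16],[0.0065,-0.0153,0,0,0,-18],[0.0065,-0.0153,0,0,0,-18]])

```text
clock: 16.55
tool_pos: [0.5243, -0.0349, 0.093]
eef_rot: [0.375, 0.927, -0.0, -0.0]
contact_force: [-0.7, 1.4, -1.3]
opening: 0.222
```

Run:
```python
from h import *
cf()
for ph in (52,50,48,46,44,42,40,38,36,34,32): p,y=pinpose(ph,.093);go(p,y)
```

```text
t 16.55 pos [ 0.5243 -0.0349  0.093 ] eul zyx [ 1.3596e+02 -2.0000e-02 -1.7998e+02] F [-0.7   1.44 -1.29] M [-0.05  0.02 -0.04] open 0.222
case F -0.49 1.52
cmd [ 0.      0.0003 -0.    ] [-0.02 -0.02  0.06]
cmd [ 0.001  -0.0013 -0.    ] [-0.02 -0.02 -1.94]
cmd [ 0.0018 -0.0029 -0.    ] [-0.02 -0.02 -3.94]
cmd [ 0.0027 -0.0045 -0.    ] [-0.02 -0.02 -5.94]
cmd [ 0.0035 -0.0062 -0.    ] [-0.02 -0.02 -7.94]
cmd [ 0.0042 -0.0079 -0.    ] [-0.02 -0.02 -9.94]
cmd [ 0.0049 -0.0096 -0.    ] [ -0.02  -0.02 -11.94]
cmd [ 0.0055 -0.0114 -0.    ] [ -0.02  -0.02 -13.94]
cmd [ 0.006  -0.0132 -0.    ] [-1.000e-02 -2.000e-02 -1.594e+01]
cmd [ 0.0065 -0.0149 -0.    ] [-1.000e-02 -2.000e-02 -1.794e+01]
cmd [ 0.0069 -0.0167 -0.    ] [-1.000e-02 -2.000e-02 -1.994e+01]
```

carry_out(commands=[[0.001,-0.0015,0,0,0,-2],[0.0018,-0.0031,0,0,0,-4],[0.0027,-0.0047,0,0,0,-6],[0.0035,-0.0064,0,0,0,-8],[0.0035,-0.0064,0,0,0,-8]])

```text
clock: 17.05
tool_pos: [0.5173, -0.0371, 0.093]
eef_rot: [0.309, 0.951, -0.0, -0.0]
contact_force: [1.1, 0.2, -0.0]
opening: 0.224
```

Run:
```python
from h import *
cf()
for ph in (44,42,40,38,36,34,32,30,28,26): p,y=pinpose(ph,.093);go(p,y)
```

```text
t 17.05 pos [ 0.5173 -0.0371  0.093 ] eul zyx [ 1.4396e+02 -3.0000e-02 -1.7998e+02] F [ 1.15  0.18 -0.04] M [ 0.04  0.02 -0.  ] open 0.224
case F 1.16 0.02
cmd [-0.0001  0.0002 -0.    ] [-0.02 -0.03  0.06]
cmd [ 0.0009 -0.0014 -0.    ] [-0.02 -0.03 -1.94]
cmd [ 0.0018 -0.003  -0.    ] [-0.02 -0.03 -3.94]
cmd [ 0.0026 -0.0047 -0.    ] [-0.02 -0.03 -5.94]
cmd [ 0.0034 -0.0063 -0.    ] [-0.02 -0.03 -7.94]
cmd [ 0.0041 -0.008  -0.    ] [-0.01 -0.03 -9.94]
cmd [ 0.0048 -0.0098 -0.    ] [-1.000e-02 -3.000e-02 -1.194e+01]
cmd [ 0.0054 -0.0115 -0.    ] [-1.000e-02 -3.000e-02 -1.394e+01]
cmd [ 0.0059 -0.0133 -0.    ] [-1.000e-02 -3.000e-02 -1.594e+01]
cmd [ 0.0064 -0.0151 -0.    ] [-1.000e-02 -3.000e-02 -1.794e+01]
```

carry_out(commands=[[0.0009,-0.0014,0,0,0,-2],[0.0018,-0.003,0,0,0,-4],[0.0026,-0.0047,0,0,0,-6],[0.0034,-0.0063,0,0,0,-8],[0.0034,-0.0063,0,0,0,-8]])

```text
clock: 17.55
tool_pos: [0.5109, -0.0402, 0.093]
eef_rot: [0.242, 0.97, -0.0, -0.0]
contact_force: [-0.2, 0.3, -1.1]
opening: 0.225
```

Run:
```python
from h import *
cf()
for ph in (36,34,32,30,28,26,24,22,20): p,y=pinpose(ph,.093);go(p,y)
```

```text
t 17.55 pos [ 0.5109 -0.0402  0.093 ] eul zyx [ 1.5196e+02 -3.0000e-02 -1.7998e+02] F [-0.23  0.35 -1.13] M [-0.01  0.01 -0.03] open 0.225
case F -0.18 0.37
cmd [ 0.  0. -0.] [-0.02 -0.03  0.06]
cmd [ 0.001  -0.0016 -0.    ] [-0.02 -0.03 -1.94]
cmd [ 0.0019 -0.0032 -0.    ] [-0.01 -0.03 -3.94]
cmd [ 0.0027 -0.0048 -0.    ] [-0.01 -0.03 -5.94]
cmd [ 0.0035 -0.0065 -0.    ] [-0.01 -0.03 -7.94]
cmd [ 0.0042 -0.0082 -0.    ] [-0.01 -0.03 -9.94]
cmd [ 0.0049 -0.0099 -0.    ] [-1.000e-02 -3.000e-02 -1.194e+01]
cmd [ 0.0055 -0.0117 -0.    ] [-1.000e-02 -3.000e-02 -1.394e+01]
cmd [ 0.006  -0.0134 -0.    ] [-1.000e-02 -3.000e-02 -1.594e+01]
```

carry_out(commands=[[0.001,-0.0016,0,0,0,-2],[0.0019,-0.0032,0,0,0,-4],[0.0027,-0.0048,0,0,0,-6],[0.0035,-0.0065,0,0,0,-8],[0.0042,-0.0082,0,0,0,-10],[0.0042,-0.0082,0,0,0,-10]])

```text
clock: 18.15
tool_pos: [0.5034, -0.0456, 0.093]
eef_rot: [0.157, 0.988, -0.0, -0.0]
contact_force: [-0.2, -0.3, -1.8]
opening: 0.225
```

Run:
```python
from h import *
cf()
for ph in (26,24,22,20,18,16,14,12,10,8): p,y=pinpose(ph,.093);go(p,y)
```

```text
t 18.15 pos [ 0.5034 -0.0456  0.093 ] eul zyx [ 1.6195e+02 -2.0000e-02 -1.7999e+02] F [-0.15 -0.28 -1.82] M [-0.06  0.02 -0.02] open 0.225
case F -0.19 -0.25
cmd [ 0.0001  0.     -0.    ] [-0.01 -0.02  0.05]
cmd [ 0.001  -0.0016 -0.    ] [-0.01 -0.02 -1.95]
cmd [ 0.0019 -0.0032 -0.    ] [-0.01 -0.02 -3.95]
cmd [ 0.0028 -0.0048 -0.    ] [-0.01 -0.02 -5.95]
cmd [ 0.0035 -0.0065 -0.    ] [-0.01 -0.02 -7.95]
cmd [ 0.0043 -0.0082 -0.    ] [-0.01 -0.02 -9.95]
cmd [ 0.0049 -0.0099 -0.    ] [-1.000e-02 -2.000e-02 -1.195e+01]
cmd [ 0.0055 -0.0117 -0.    ] [-1.000e-02 -2.000e-02 -1.395e+01]
cmd [ 0.0061 -0.0134 -0.    ] [-1.000e-02 -2.000e-02 -1.595e+01]
cmd [ 0.0065 -0.0152 -0.    ] [-1.000e-02 -2.000e-02 -1.795e+01]
```

carry_out(commands=[[0.001,-0.0016,0,0,0,-2],[0.0019,-0.0032,0,0,0,-4],[0.0028,-0.0048,0,0,0,-6],[0.0035,-0.0065,0,0,0,-8],[0.0043,-0.0082,0,0,0,-10],[0.0049,-0.0099,0,0,0,-12],[0.0055,-0.0117,0,0,0,-14],[0.0055,-0.0117,0,0,0,-14]])

```text
clock: 18.95
tool_pos: [0.4945, -0.055, 0.093]
eef_rot: [0.035, 0.999, -0.0, -0.0]
contact_force: [0.4, 0.4, -0.7]
opening: 0.224
```

Run:
```python
from h import *
cf()
for ph,dy in ((12,0),(10,0),(8,.0005),(6,.0015),(4,.0028),(2,.0042),(0,.0055),(0,.004),(0,0)): p,y=pinpose(ph,.093,dy=dy);go(p,y)
d=snap("side")
cv2.imwrite("pics/s10.png",cv2.resize(d["img"][180:320,190:330],None,fx=4,fy=4,interpolation=cv2.INTER_CUBIC))
```

```text
t 18.95 pos [ 0.4945 -0.055   0.093 ] eul zyx [ 1.7594e+02 -2.0000e-02 -1.7999e+02] F [ 0.36  0.37 -0.67] M [ 0.04 -0.    0.04] open 0.224
case F 0.41 0.32
cmd [ 0.0001  0.0001 -0.    ] [-0.01 -0.02  0.04]
cmd [ 0.001  -0.0015 -0.    ] [-0.01 -0.02 -1.96]
cmd [ 0.002  -0.0027 -0.    ] [-0.01 -0.02 -3.96]
cmd [ 0.0031 -0.0033 -0.    ] [-0.01 -0.02 -5.96]
cmd [ 0.0041 -0.0037 -0.    ] [-0.01 -0.02 -7.96]
cmd [ 0.0051 -0.0041 -0.    ] [-0.01 -0.02 -9.96]
cmd [ 0.0061 -0.0045 -0.    ] [-1.000e-02 -2.000e-02 -1.196e+01]
cmd [ 0.0057 -0.006  -0.    ] [-1.000e-02 -2.000e-02 -1.196e+01]
cmd [ 0.0049 -0.0099 -0.    ] [-1.000e-02 -2.000e-02 -1.196e+01]
```

View pics/s10.png

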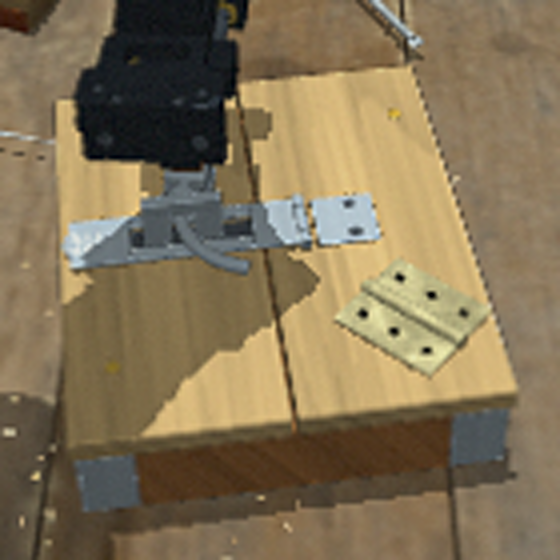

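Hook is through. Finish the swing with a blend to just off contact.

carry_out(commands=[[0.001,-0.0015,0,0,0,-2],[0.002,-0.0027,0,0,0,-4],[0.0031,-0.0033,0,0,0,-6],[0.0041,-0.0037,0,0,0,-8],[0.0051,-0.0041,0,0,0,-10],[0.0061,-0.0045,0,0,0,-12],[0.0061,-0.0045,0,0,0,-12]])

```text
clock: 19.7
tool_pos: [0.4882, -0.0588, 0.093]
eef_rot: [-0.069, 0.998, 0.0, -0.0]
contact_force: [0.6, -0.1, -1.8]
opening: 0.221
```

Run:
```python
from h import *
cf()
for ph,dy in ((0,.0055),(0,.004),(0,0)): p,y=pinpose(ph,.093,dy=dy);go(p,y)
```

```text
t 19.7 pos [ 0.4882 -0.0588  0.093 ] eul zyx [-1.7204e+02 -2.0000e-02  1.7999e+02] F [ 0.65 -0.1  -1.75] M [ 0.04 -0.03  0.05] open 0.221
case F 0.63 -0.19
cmd [ 0.0001 -0.0003 -0.    ] [ 0.01 -0.02  0.06]
cmd [ 0.0001 -0.0018 -0.    ] [ 0.01 -0.02  0.06]
cmd [ 0.0001 -0.0058 -0.    ] [ 0.01 -0.02  0.06]
```

carry_out(commands=[[0,-0.0005,0.0004,0,0,0],[0,-0.001,0.0007,0,0,0],[0,-0.0015,0.0007,0,0,0],[0,-0.0015,0.0007,0,0,0]])

```text
clock: 20.1
tool_pos: [0.4887, -0.0603, 0.0923]
eef_rot: [-0.069, 0.998, -0.0, -0.0]
contact_force: [-0.3, -0.6, -2.7]
opening: 0.222
```

Run:
```python
from h import *
cf()
```

```text
t 20.1 pos [ 0.4887 -0.0603  0.0923] eul zyx [-172.12   -0.   -180.  ] F [-0.33 -0.55 -2.72] M [0.03 0.06 0.04] open 0.222
case F -0.41 -0.5
```

carry_out(commands=[[0,-0.0003,0,0,0,0],[0,-0.0006,0,0,0,0],[0,-0.0008,0,0,0,0],[0,-0.0008,0,0,0,0]])

```text
clock: 20.5
tool_pos: [0.4887, -0.061, 0.0923]
eef_rot: [-0.069, 0.998, 0.0, 0.0]
contact_force: [-0.1, -1.1, -1.5]
opening: 0.222
```

Run:
```python
from h import *
cf()
```

```text
t 20.5 pos [ 0.4887 -0.061   0.0923] eul zyx [-172.11    0.    180.  ] F [-0.15 -1.1  -1.48] M [ 0.    0.01 -0.01] open 0.222
case F -0.3 -1.07
```

carry_out(commands=[[0,-0.0003,0,0,0,0],[0,-0.0006,0,0,0,0],[0,-0.0008,0,0,0,0],[0,-0.0008,0,0,0,0]])

```text
clock: 20.9
tool_pos: [0.4888, -0.0615, 0.0923]
eef_rot: [-0.069, 0.998, 0.0, -0.0]
contact_force: [0.5, 0.6, -0.6]
opening: 0.226
```

Run:
```python
from h import *
cf()
```

```text
t 20.9 pos [ 0.4888 -0.0615  0.0923] eul zyx [-172.09    0.    179.97] F [ 0.48  0.63 -0.64] M [0.28 0.07 0.04] open 0.226
case F 0.56 0.56
```

carry_out(commands=[[0,-0.0002,0,0,0,0],[0,-0.0004,0,0,0,0],[0,-0.0004,0,0,0,0]])

```text
clock: 21.2
tool_pos: [0.4888, -0.0615, 0.0923]
eef_rot: [-0.069, 0.998, 0.0, 0.0]
contact_force: [-1.8, 2.5, -0.1]
opening: 0.22
```

Run:
```python
from h import *
cf()
```

```text
t 21.2 pos [ 0.4888 -0.0615  0.0923] eul zyx [-1.7207e+02  1.0000e-02  1.7995e+02] F [-1.76  2.46 -0.11] M [0.63 0.26 0.02] open 0.22
case F -1.41 2.68
```

carry_out(commands=[[0,-0.0002,0,0,0,0],[0,-0.0005,0,0,0,0],[0,-0.0005,0,0,0,0]])

```text
clock: 21.5
tool_pos: [0.4889, -0.0615, 0.0923]
eef_rot: [-0.069, 0.998, 0.001, 0.0]
contact_force: [-1.5, 4.9, 0.4]
opening: 0.221
```

Run:
```python
from h import *
cf()
```

```text
t 21.5 pos [ 0.4889 -0.0615  0.0923] eul zyx [-1.7204e+02  1.0000e-02  1.7992e+02] F [-1.54  4.93  0.41] M [ 1.08  0.38 -0.01] open 0.221
case F -0.85 5.09
```

carry_out(commands=[[0,-0.0002,0,0,0,0],[0,-0.0005,0,0,0,0],[0,-0.0006,0,0,0,0],[0,-0.0006,0,0,0,0],[0,-0.0006,0,0,0,0],[0,-0.0006,0,0,0,0]])

```text
clock: 22.1
tool_pos: [0.4888, -0.0616, 0.0923]
eef_rot: [-0.07, 0.998, 0.001, 0.0]
contact_force: [-2.2, 6.0, 1.2]
opening: 0.225
```

Run:
```python
from h import *
cf()
d=snap("side");cf()
cv2.imwrite("pics/s11.png",cv2.resize(d["img"][180:320,190:330],None,fx=4,fy=4,interpolation=cv2.INTER_CUBIC))
d=snap("wrist","w11.png");cf()
for l in("pin_shoulder","staple_seat"): print(l,[(w2case(x["xyz"]).round(4),round(x["p"],2)) for x in r.spot_point(d,l)[:2]])
```

```text
t 22.1 pos [ 0.4888 -0.0616  0.0923] eul zyx [-1.7202e+02  1.0000e-02  1.7988e+02] F [-2.24  6.01  1.21] M [1.36 0.41 0.02] open 0.225
case F -1.4 6.26
t 22.15 pos [ 0.4888 -0.0616  0.0923] eul zyx [-1.7202e+02  1.0000e-02  1.7988e+02] F [-1.05  6.52  0.19] M [ 1.34  0.39 -0.  ] open 0.222
case F -0.14 6.6
t 22.2 pos [ 0.4889 -0.0616  0.0923] eul zyx [-1.7202e+02  1.0000e-02  1.7988e+02] F [-2.95  5.46  1.37] M [ 1.32  0.42 -0.02] open 0.221
case F -2.17 5.82
pin_shoulder [(array([-0.0439,  0.0037,  0.0718]), 0.8)]
staple_seat [(array([-0.0408,  0.0063,  0.0753]), 0.59), (array([-0.0944, -0.0028,  0.0599]), 0.39)]
```

View pics/s11.png

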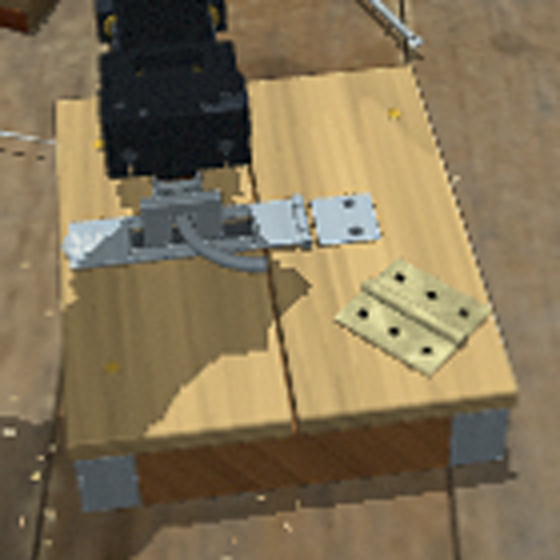

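View pics/w11.png

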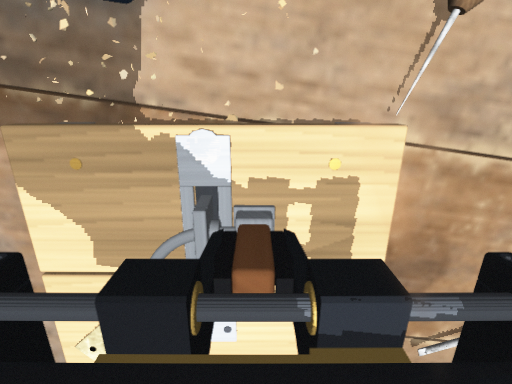

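carry_out(commands=[[0,-0.0003,0,0,0,0],[0,-0.0005,0,0,0,0],[0,-0.0005,0,0,0,0],[0,-0.0005,0,0,0,0],[0,-0.0005,0,0,0,0]])

```text
clock: 22.8
tool_pos: [0.4889, -0.0617, 0.0924]
eef_rot: [-0.07, 0.998, 0.001, 0.0]
contact_force: [-1.6, 6.5, 0.7]
opening: 0.224
```

Run:
```python
from h import *
cf()
```

```text
t 22.8 pos [ 0.4889 -0.0617  0.0924] eul zyx [-1.7199e+02  2.0000e-02  1.7985e+02] F [-1.64  6.46  0.7 ] M [ 1.52  0.52 -0.01] open 0.224
case F -0.73 6.62
```

carry_out(commands=[[0,-0.0003,0,0,0,0],[0,-0.0005,0,0,0,0],[0,-0.0005,0,0,0,0],[0,-0.0005,0,0,0,0],[0,-0.0005,0,0,0,0],[0,-0.0005,0,0,0,0]])

```text
clock: 23.4
tool_pos: [0.4889, -0.0617, 0.0924]
eef_rot: [-0.07, 0.998, 0.002, 0.0]
contact_force: [-2.5, 8.0, 1.4]
opening: 0.225
```

Run:
```python
from h import *
cf();d=snap("top");cf()
```

```text
t 23.4 pos [ 0.4889 -0.0617  0.0924] eul zyx [-1.7197e+02  2.0000e-02  1.7981e+02] F [-2.53  7.97  1.45] M [ 1.7   0.56 -0.05] open 0.225
case F -1.41 8.24
t 23.45 pos [ 0.4889 -0.0617  0.0924] eul zyx [-1.7197e+02  2.0000e-02  1.7981e+02] F [-2.5   7.64  1.34] M [ 1.71  0.58 -0.04] open 0.221
case F -1.43 7.91
```

carry_out(commands=[[0,0.0008,0,0,0,0],[0,0.0016,0,0,0,0],[0,0.0023,0,0,0,0],[0,0.0023,0.0004,0,0,0],[0,0.0023,0.0008,0,0,0],[0,0.0023,0.0008,0,0,0]])

```text
clock: 24.05
tool_pos: [0.489, -0.0616, 0.0917]
eef_rot: [-0.069, 0.998, 0.0, 0.0]
contact_force: [-1.8, 4.5, 3.3]
opening: 0.224
```

Run:
```python
from h import *
cf()
```

```text
t 24.05 pos [ 0.489  -0.0616  0.0917] eul zyx [-1.7208e+02  3.0000e-02  1.7998e+02] F [-1.79  4.46  3.28] M [ 1.05  0.38 -0.02] open 0.224
case F -1.17 4.66
```

carry_out(commands=[[0,0.0005,-0.0001,0,0,0],[0,0.001,-0.0002,0,0,0],[0,0.001,-0.0002,0,0,0]])

```text
clock: 24.35
tool_pos: [0.489, -0.0615, 0.0917]
eef_rot: [-0.069, 0.998, -0.0, 0.0]
contact_force: [-0.3, 2.6, 1.0]
opening: 0.223
```

Run:
```python
from h import *
cf()
```

```text
t 24.35 pos [ 0.489  -0.0615  0.0917] eul zyx [-1.7214e+02  2.0000e-02 -1.7996e+02] F [-0.33  2.62  1.  ] M [0.55 0.1  0.04] open 0.223
case F 0.03 2.64
```

Good; release.

carry_out(commands=[[0,0.0005,0,0,0,0],[0,0.0008,0,0,0,0],[0,0.0008,0,0,0,0],[0,0.0008,0,0,0,0],[0,0.0008,0,0,0,0]], fingers=172)

```text
clock: 24.85
tool_pos: [0.4886, -0.0604, 0.0917]
eef_rot: [-0.069, 0.998, -0.0, -0.0]
contact_force: [0.4, 0.1, -1.0]
opening: 0.331
```

Run:
```python
from h import *
cf();d=snap("wrist","w12.png")
cv2.imwrite("pics/w12a.png",cv2.resize(d["img"][120:320,140:380],None,fx=3,fy=3,interpolation=cv2.INTER_CUBIC))
```

```text
t 24.85 pos [ 0.4886 -0.0604  0.0917] eul zyx [-172.12   -0.   -179.99] F [ 0.38  0.06 -1.02] M [0.03 0.06 0.03] open 0.331
case F 0.38 0.01
```

View pics/w12a.png

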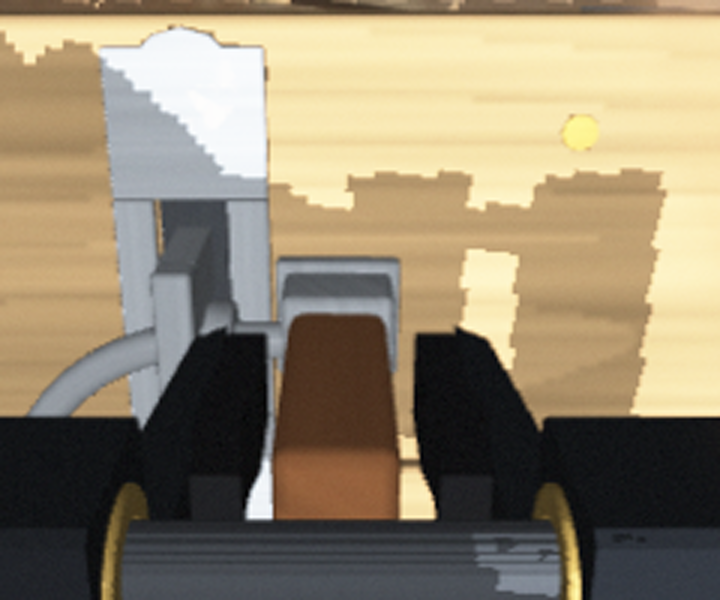

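carry_out(commands=[[0,-0.0005,-0.006,0,0,0],[0,-0.0005,-0.015,0,0,0],[0,-0.0005,-0.025,0,0,0],[0,-0.0005,-0.04,0,0,0],[0,-0.0005,-0.06,0,0,0],[0,-0.0005,-0.09,0,0,0],[0,-0.0005,-0.12,0,0,0],[-0.04,-0.0005,-0.14,0,0,0],[-0.08,-0.0005,-0.14,0,0,0],[-0.08,-0.0005,-0.14,0,0,0],[-0.08,-0.0005,-0.14,0,0,0],[-0.08,-0.0005,-0.14,0,0,0]])

```text
clock: 26.1
tool_pos: [0.5663, -0.05, 0.2316]
eef_rot: [-0.069, 0.998, -0.0, -0.001]
contact_force: [0.3, -0.7, -0.9]
opening: 0.325
```

Run:
```python
from h import *
cf();d=snap("wrist","w13.png")
for l in("pin_shoulder","hook_pin","pin_tip","hasp_nose","hasp_hinge"): print(l,[(w2case(x["xyz"]).round(4),round(x["p"],2)) for x in r.spot_point(d,l)[:2]])
d2=snap("side");cv2.imwrite("pics/s13.png",cv2.resize(d2["img"][150:320,180:350],None,fx=3.5,fy=3.5,interpolation=cv2.INTER_CUBIC))
for l in("pin_shoulder","hook_pin","hasp_nose"): print(l,[(w2case(x["xyz"]).round(4),round(x["p"],2)) for x in r.spot_point(d2,l)[:2]])
```

```text
t 26.1 pos [ 0.5663 -0.05    0.2316] eul zyx [-1.7209e+02 -1.2000e-01 -1.7999e+02] F [ 0.31 -0.71 -0.9 ] M [-0.01  0.05  0.02] open 0.325
case F 0.21 -0.75
pin_shoulder [(array([-0.045 ,  0.0034,  0.0717]), 0.56)]
hook_pin [(array([-0.045 ,  0.0325,  0.0602]), 0.63)]
pin_tip [(array([-0.0043, -0.0391,  0.0766]), 0.74), (array([-0.043 ,  0.0062,  0.0731]), 0.55)]
hasp_nose [(array([-0.0929, -0.0022,  0.0595]), 0.63)]
hasp_hinge [(array([0.0189, 0.0017, 0.0611]), 0.79)]
pin_shoulder [(array([-0.044 ,  0.0021,  0.0776]), 0.6)]
hook_pin [(array([-0.0441,  0.0321,  0.0563]), 0.68)]
hasp_nose [(array([-0.0874,  0.0009,  0.0605]), 0.83)]
```

View pics/w13.png

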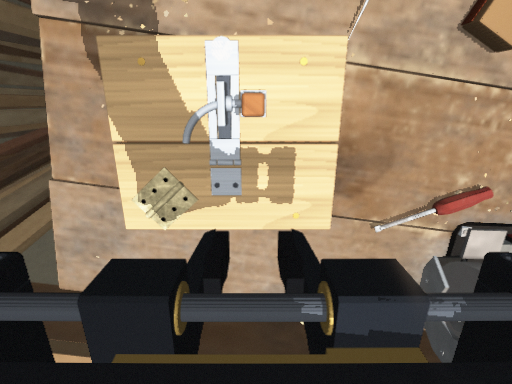

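View pics/s13.png

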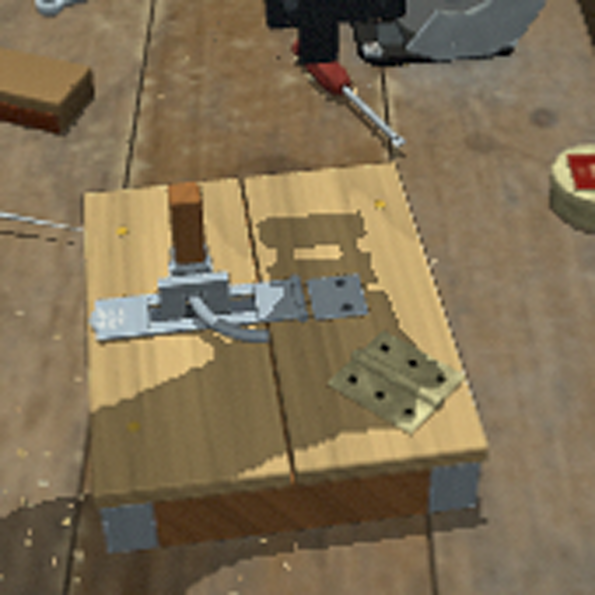

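Run:
```python
from h import *
print(r.finish_job());st()
```

```text
the job is handed in; nothing more can be done
None
the job is handed in; nothing more can be done
```

I folded the hasp flat and swung the hook through the staple along its curve, with no clear contact on the way. I then pushed the collar against the staple with about 8 N, let go and withdrew. The job was handed in at about 26 s, and no verdict was reported.

**Measured pushes:** The wrist sensor never showed more than about 8.5 N during the push. The 8 N was held for about half a second. The wrist sensor cannot tell the staple from the hasp, but by the pin's dimensions the collar reaches the staple about 1 mm before the foot reaches the hasp.

**Last pictures:** The wrist and side views showed:
- The pin stands upright and free, with the hasp flat.
- By the networks' estimates, the collar face is 2–3.5 mm (case y) and about 6–7 mm (case x) from the nominal staple seat. The limits are 8 and 13.5 mm.
- No bystander in view looked moved, but I did not remeasure their positions. The staple stands about 4 mm towards -x from nominal.

**One disagreement:** The networks placed the hasp's nose 15–20 mm from its closed position. I put that down to network error, because the pictures show the hasp flat and I had pressed it down to fingertip height 65 mm (its closed upper face is at 65 mm). I took no other reading of the hinge angle.

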